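Fetch the clippers from behind the paint bottles

TASK

The blue clippers lie in the wooden stand behind three paint bottles. Before touching the clippers, move all three bottles into the grey tray and stand them there upright; then lay the clippers flat on the green mat, centred and along its length, and only after that put each bottle back, upright, on the very spot in the stand where that bottle stood at the start. Never tip a bottle over, and leave the palette, the brush stand and the steel probe alone.

Things in the scene. Friction and masses are not known exactly. Their poses are not given: they have to be found in the camera images.
- red_bottle: Red paint dropper bottle, upright, loose, about 60 g: straight round body 32 mm across from 0 to 74 mm, above it a short shoulder and a tapered white cap 17 mm across; 98 mm tall in all. Origin: centre of the underside; z up. At the start it stands on one of three printed rings of the stand.
- yellow_bottle: Yellow paint dropper bottle, upright, loose, about 60 g: straight round body 32 mm across from 0 to 74 mm, above it a short shoulder and a tapered white cap 17 mm across; 98 mm tall in all. Origin: centre of the underside; z up. At the start it stands on one of three printed rings of the stand.
- black_bottle: Black paint dropper bottle, upright, loose, about 60 g: straight round body 32 mm across from 0 to 74 mm, above it a short shoulder and a tapered white cap 17 mm across; 98 mm tall in all. Origin: centre of the underside; z up. At the start it stands on one of three printed rings of the stand.
- clippers: Blue-handled side clippers lying flat, loose, 80 g, 142 mm long, 14 mm thick. Origin: on the underside, midway along the straight waist. x points to the steel jaws (tips at x = +71 mm, handle ends at x = -71 mm), z up. Waist, x = -20 to +20 mm: parallel sides 31 mm apart (in y), near the centre of mass: grip there, across y. The handles behind it spread to 46 mm over all.
- stand: Fixed wooden bottle stand: floor 150 (x) by 240 mm (y), top at z = 6 mm; lip 14 mm high on the +x edge, cheeks 22 mm high at the y ends, open at -x. Origin: centre of the underside. Three printed rings, 42 mm across, at x = -34, y = -64, 0, +64 mm, a bottle within 3 mm of each centre at the start; clippers behind them at x = +15 mm, along y, where the bottles leave a gripper no room.
- tray: Empty grey plastic tray, fixed: 220 mm (x) by 90 mm (y) outside, 12 mm high, walls and floor 4 mm thick (inner floor at z = 4 mm), the side area for the bottles; three fit in a row along x, for example at x = -65, 0, +65 mm. Origin: centre of the underside.
- mat: Green mat, fixed and flat: 170 mm (x, its length) by 70 mm (y), 4 mm thick (top at z = 4 mm). Origin: centre of the underside. The clippers go here, origin over origin, their x along the mat's x either way round.
- palette: White ceramic wet palette with an orange clip-on lid, closed, 100 by 156 by 28 mm, loose, 0.7 kg. Origin: centre of the underside. Leave alone.
- brush_stand: Clear acrylic brush stand, a round tube 72 mm across and 130 mm tall, with brushes standing up to 245 mm, loose, 0.4 kg. Origin: centre of the underside. Leave alone.
- probe: Thin steel probe lying on the desk, about 170 mm long (x), 8 mm thick, loose, 30 g. Origin: middle of the underside of its handle. Leave alone.

How it is judged:
By the outcome, as a careful person would: the job done as asked, in the order asked, and still so for the second after the job is handed in, with the robot touching nothing.
It also fails if it takes over 147 s, if anything falls off the work surface, if the arm or the gripper's body presses on something with over 40 N, if the wrist force passes 120 N, or if a joint passes its speed limit or range.

ROBOT

A 6-joint arm with a two-finger parallel gripper is mounted at the origin on the work surface. World frame = base frame: x ahead of the robot, y to its left, z up, the work surface at z = 0. Lengths are in mm, angles in degrees, forces in N, time in s.
With the tool pointing down it reaches from about 300 to 850 mm from the base axis. Payload 4.2 kg.
Tool frame: the origin (TCP) lies midway between the tips of the shut fingers; the grasp point (between the pads) lies 19 mm behind it; y points along the fingers, z is the direction in which the jaws open and shut, and the axes are right-handed (so a half turn about y gives the same grasp; the last joint's range is limited). The gripper opens to 91 mm and grips with 3 to 60 N. Pads are 32 mm wide; open, the fingers measure 118 mm over their backs; the gripper's body (76 mm by 178 mm) begins 60 mm behind the grasp point.
Start: joints at [64.859, 18.312, 89.639, -0, 72.044, -1.146], TCP at [233.836, 525.323, 213.976] pointing down, gripper open.
Joint ranges: [-177.97, 177.97], [-48.28, 115.42], [12.27, 149.76], [-77.06, 257.06], [2.81, 150.46], [-146.56, 146.56]. Speed limits (degrees/s): [147.25, 147.25, 180, 180, 180, 180].

INTERFACE

Orientations are given as [roll, pitch, yaw] about the fixed x, y, z axes, in that order (R = Rz(yaw) Ry(pitch) Rx(roll)).
In Python, from workcell import env gives the robot as it stands.
- The arm moves only by the shell command python3 -m handwheel 'ROWS' [FORCE]. ROWS is JSON, a list of rows, each a list of 3 entries, a list of its own where there are three numbers: the opening, from 0 (shut) to 1 (fully open), then the shift along the tool's x, y, z in mm, then the turn, a rotation vector about the tool's x, y, z in degrees. A call has exactly 10 rows; each row shifts and turns the commanded pose from where the row before left it, along the tool's axes as they then stand; what a row does not reach is not made up. A row lasts 1/12 s, in which the tool goes at most 41.7 mm and 7.16 degrees, less where a joint would pass 70% of its speed; a pose out of reach is approached as far as the arm can. A call is refused whole if a number of a shift passes 41.7 or a number of a turn 7.16, either way. A call with a gripper value outside its range is refused whole. The fingers move at their own pace and stop on an object; FORCE is the grip in N (left out, the last holds). Time passes only in rows, so rows that do not move let the fingers close, or fill a call up. It gives the time, the measured TCP pose, the force and the opening at its end, in the units of the state.
- env.state(): the state, without advancing time (a new reading comes with each control period).
- env.grab_frame(name): name is "scene" or "top" or "wrist"; returns the picture (400x640x3 uint8, red, green, blue); there is no depth.
- env.camera_info(name): a dict with "fx", "fy", "cx", "cy" (pixels), "camera_from_world" (4x4, takes a point from world to camera coordinates); the wrist camera has in their place "mount" (4x4, takes a point from camera to tool coordinates, whose origin is the TCP and whose axes are the tool frame's). Camera axes: x right, y down, z forward; pixel columns grow to the right and rows downward; lengths in mm; the calibration is good to about 2 mm. A picture is of the moment at which its call begins: read the wrist's pose just before it. camera_info takes no time and is no camera call.
- env.job_done(): hands the job in, once; it reports no verdict.
Trained networks look in the newest picture that a camera, given by its name, has taken for a name from the list of things; names that differ only in an ending like _2 or _b are one class to them, and where a whole thing is asked for, a point or a joint stands for the part that bears it (a point fixed in the world has none). Each returns a list of dicts, best first, with "p" (0 to 1); they miss things now and then, are a little off and sometimes report something else, mostly with a low value. They report only what shows in the picture. A call takes as long as a camera call.
- env.masks_of(camera, label): "region" (400x640 bool, what is visible of it) and "location" ([column, row] in pixels, amid what is visible of it).
The state is a dict: "time_s": time; "qpos": joint angles; "qvel": joint speeds; "effort": joint torques, N m; "ee_pos": TCP position; "ee_rot": TCP orientation; "force": force on the tool from outside, world axes, zero at the start; "torque": the same for the moment, N m; "gripper_width": finger opening in mm.
Only numpy, scipy, OpenCV 4.12 (cv2) and the standard library are available. Lean on these libraries where they do the work, as an engineer would, in place of code of your own. Each camera call takes 0.05 s, during which the arm holds its last target.

## Working session

There is one attempt and no reset: what is moved stays moved. The work goes in short steps, Python scripts to look and compute and a shell command to move; the robot and the scene stay as the last step left them, time stands still between calls to the robot, and variables do not carry over. Pictures are saved under pics/ and viewed, and the job is handed in when it is done.

```bash
ls; mkdir -p pics; python3 - <<'E'
from workcell import env
import cv2, numpy as np
np.set_printoptions(precision=3,suppress=True)
print(env.state())
for n in ["scene","top","wrist"]:
    im=env.grab_frame(n); cv2.imwrite(f"pics/{n}0.png",im[:,:,::-1]); print(n,env.camera_info(n))
E
```

```text
pics
{'time_s': 0.0, 'qpos': array([64.857, 18.349, 89.704, -0.   , 72.043, -1.146]), 'qvel': array([0.032, 0.069, 0.049, 0.1  , 0.012, 0.004]), 'effort': array([ -0.   , -41.246, -23.197,   0.073,   0.046,  -0.   ]), 'ee_pos': array([233.643, 524.86 , 213.168]), 'ee_rot': array([-90.096,   0.002, -23.997]), 'force': array([ 1.   ,  0.445, -0.052]), 'torque': array([0.026, 0.009, 0.021]), 'gripper_width': 91.1346946683819}
scene {'fx': 374.2621051106216, 'fy': 374.2621051106216, 'cx': 318.4853995904192, 'cy': 203.0743282020245, 'camera_from_world': array([[   0.48 ,    0.877,   -0.001, -265.143],
       [   0.706,   -0.386,   -0.594, -374.346],
       [  -0.521,    0.284,   -0.805, 1222.85 ],
       [   0.   ,    0.   ,    0.   ,    1.   ]])}
top {'fx': 499.8617573434245, 'fy': 499.8617573434245, 'cx': 323.8692869673481, 'cy': 198.77251923348072, 'camera_from_world': array([[   0.029,   -0.999,   -0.024,   -3.85 ],
       [  -0.987,   -0.025,   -0.159,  570.611],
       [   0.159,    0.028,   -0.987, 1212.138],
       [   0.   ,    0.   ,    0.   ,    1.   ]])}
wrist {'fx': 357.3064388670921, 'fy': 357.3064388670921, 'cx': 318.8736387716771, 'cy': 198.02423163146466, 'mount': array([[  -0.001,    0.955,    0.297,  -84.388],
       [   0.001,   -0.297,    0.955, -171.045],
       [   1.   ,    0.001,   -0.   ,    0.031],
       [   0.   ,    0.   ,    0.   ,    1.   ]])}
```

View pics/scene0.png

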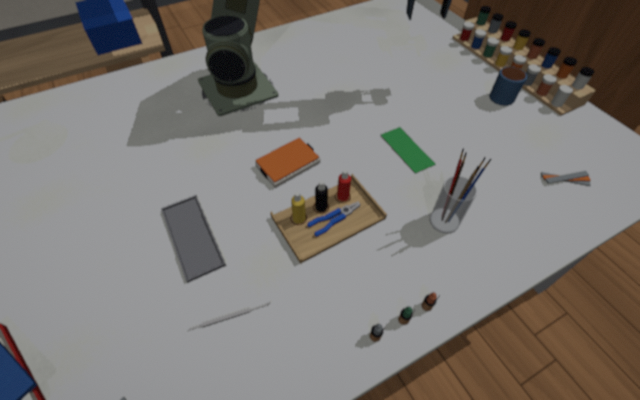

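View pics/top0.png

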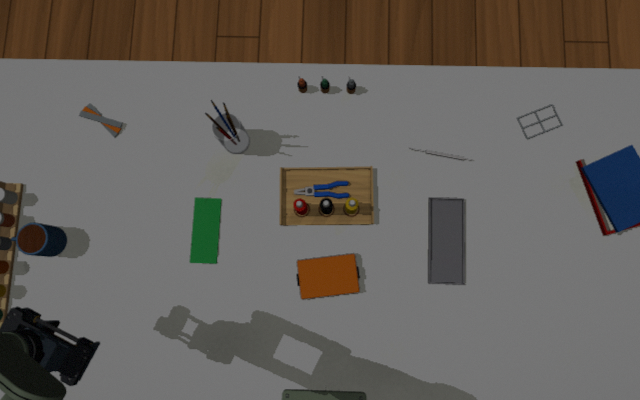

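View pics/wrist0.png

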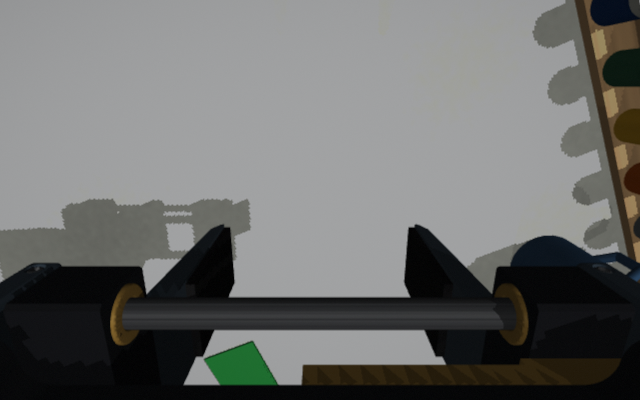

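```bash
cat > h.py <<'E'
from workcell import env
import cv2, numpy as np
from scipy.spatial.transform import Rotation as Ro
np.set_printoptions(precision=2,suppress=True)
def cam(name,st=None):
    c=env.camera_info(name); K=np.array([[c['fx'],0,c['cx']],[0,c['fy'],c['cy']],[0,0,1]])
    if name=='wrist':
        T=np.eye(4); T[:3,:3]=Ro.from_euler('xyz',st['ee_rot'],degrees=True).as_matrix(); T[:3,3]=st['ee_pos']
        C=np.linalg.inv(T@c['mount'])
    else: C=c['camera_from_world']
    return K,C
def proj(K,C,P):
    P=np.atleast_2d(P); q=P@C[:3,:3].T+C[:3,3]; q=q@K.T; return q[:,:2]/q[:,2:]
def toz(K,C,uv,z):
    uv=np.atleast_2d(uv).astype(float); d=np.c_[uv,np.ones(len(uv))]@np.linalg.inv(K).T@C[:3,:3]
    o=-C[:3,:3].T@C[:3,3]; return o+d*((z-o[2])/d[:,2])[:,None]
def save(im,name): cv2.imwrite(f'pics/{name}.png',im[:,:,::-1])
E
python3 - <<'E'
from h import *
for cn in ["top","scene"]:
  K,C=cam(cn); env.grab_frame(cn)
  zs=dict(red_bottle=49,yellow_bottle=49,black_bottle=49,clippers=20,stand=6,tray=12,mat=4,palette=28,brush_stand=65,probe=4)
  for l,z in zs.items():
    for r in env.masks_of(cn,l)[:2]:
        if r['p']<.3: continue
        m=r['region'].astype(np.uint8); ys,xs=np.nonzero(m)
        pts=np.c_[xs,ys]; w=toz(K,C,pts,z)
        rect=cv2.minAreaRect(w[:,:2].astype(np.float32))
        print(cn,l,round(r['p'],2),r['location'],m.sum(),'mean',w.mean(0)[:2],'rect',np.array(rect[0]),np.array(rect[1]),round(rect[2],1), xs.min(),xs.max(),ys.min(),ys.max())
E
```

```text
top red_bottle 0.57 [298.7, 207.1] 169 mean [550.74  71.67] rect [550.43  71.46] [39.76 30.25] 28.4 293 306 198 214
top yellow_bottle 0.55 [353.4, 202.8] 173 mean [555.71 -56.83] rect [555.95 -56.94] [40.48 30.03] 1.3 345 357 197 213
top black_bottle 0.45 [327.1, 203.0] 145 mean [553.48   6.79] rect [554.33   6.88] [35.46 27.59] 1.5 320 331 198 212
top clippers 0.85 [320.8, 191.4] 486 mean [597.2   19.26] rect [599.99  20.43] [ 41.86 133.98] 1.4 295 347 181 197
top stand 0.82 [329.1, 196.6] 4550 mean [586.61   6.48] rect [586.46   7.73] [155.7  248.23] 1.5 278 374 166 225
top tray 0.8 [445.3, 241.7] 3147 mean [ 477.16 -299.88] rect [ 477.62 -301.84] [ 93.84 223.14] 89.8 428 465 197 285
top mat 0.93 [204.4, 232.6] 1751 mean [486.23 317.83] rect [488.5  317.16] [ 72.87 169.27] 89.0 189 220 197 263
top palette 0.94 [326.7, 277.6] 2442 mean [379.62  -2.35] rect [379.77  -2.18] [ 99.83 155.8 ] 8.7 296 359 253 299
top brush_stand 0.63 [229.6, 133.3] 1133 mean [732.87 254.85] rect [743.41 263.17] [148.66  73.2 ] 38.9 211 249 104 153
top probe 0.49 [446.4, 158.3] 139 mean [ 701.73 -302.99] r
[... 764 characters left out ...]
83
scene mat 0.87 [407.7, 147.3] 1076 mean [494.14 315.92] rect [491.19 316.5 ] [ 71.1  170.76] 89.5 381 433 128 172
scene palette 0.84 [288.6, 163.0] 1838 mean [395.41  -7.22] rect [393.92  -4.43] [114.77 162.71] 7.4 255 319 139 186
scene palette 0.45 [405.0, 149.3] 1135 mean [513.91 298.37] rect [509.86 298.43] [167.23  72.53] 0.2 382 434 128 173
scene brush_stand 0.7 [454.4, 196.1] 2123 mean [718.39 274.87] rect [705.06 296.91] [ 77.03 266.36] 31.4 430 490 154 233
scene probe 0.7 [226.5, 316.7] 216 mean [ 703.14 -298.77] rect [ 703.41 -297.82] [99.8 10. ] 80.5 202 250 309 326
scene probe 0.47 [285.9, 160.7] 1831 mean [373.91  -0.05] rect [372.29   2.86] [118.3  165.88] 8.2 255 319 138 186
```

```bash
python3 - <<'E'
from h import *
im=cv2.imread('pics/top0.png'); cv2.imwrite('pics/top0c.png',cv2.resize(im[155:235,265:385],None,fx=6,fy=6,interpolation=cv2.INTER_CUBIC))
im=cv2.imread('pics/scene0.png'); cv2.imwrite('pics/sc0c.png',cv2.resize(im[160:270,260:395],None,fx=5,fy=5,interpolation=cv2.INTER_CUBIC))
E
```

```text
(no output)
```

View pics/top0c.png

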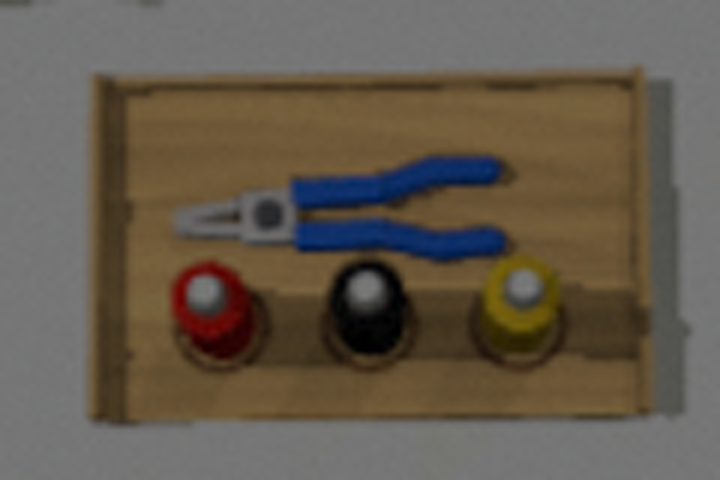

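View pics/sc0c.png

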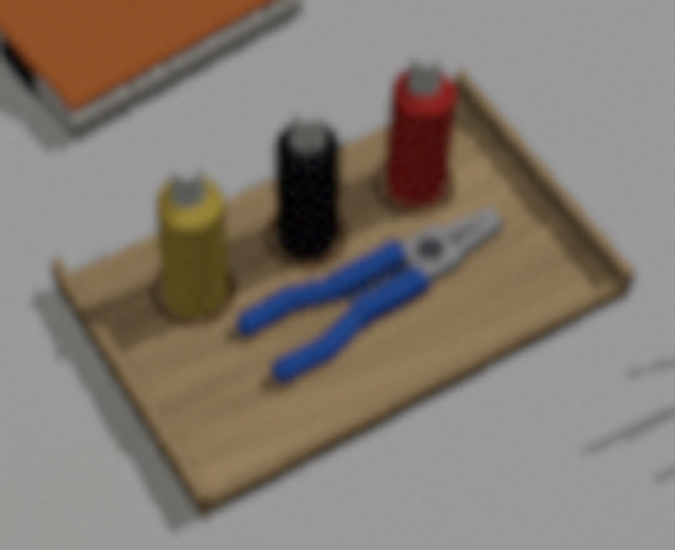

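```bash
python3 -m handwheel '[[1,[0,0,0],[0,-6,0]],[1,[0,0,0],[0,-6,0]],[1,[0,0,0],[0,-6,0]],[1,[0,0,0],[0,-6,0]],[1,[19,0,-36],[0,0,0]],[1,[19,0,-36],[0,0,0]],[1,[19,0,-36],[0,0,0]],[1,[19,0,-36],[0,0,0]],[1,[19,0,-36],[0,0,0]],[1,[19,0,-36],[0,0,0]]]' 20; python3 -m handwheel '[[1,[17,0,-34],[0,0,0]],[1,[17,0,-34],[0,0,0]],[1,[17,0,-34],[0,0,0]],[1,[17,0,-34],[0,0,0]],[1,[17,0,-34],[0,0,0]],[1,[17,0,-34],[0,0,0]],[1,[17,0,-34],[0,0,0]],[1,[17,0,-34],[0,0,0]],[1,[17,0,-30],[0,0,0]],[1,[17,0,0],[0,0,0]]]'
python3 - <<'E'
from h import *
for i in range(3):
    st=env.state(); im=env.grab_frame('wrist'); print(st['ee_pos'],st['ee_rot'],st['force'])
save(im,'w1')
K,C=cam('wrist',st)
for l,z in dict(red_bottle=49,yellow_bottle=49,black_bottle=49,clippers=20,stand=6).items():
    for r in env.masks_of('wrist',l)[:2]:
        if r['p']<.3: continue
        m=r['region']; ys,xs=np.nonzero(m); w=toz(K,C,np.c_[xs,ys],z); rect=cv2.minAreaRect(w[:,:2].astype(np.float32))
        print(l,round(r['p'],2),r['location'],w.mean(0)[:2],rect,xs.min(),xs.max(),ys.min(),ys.max())
E
```

```text
time_s: 2.08
ee_pos: [348.3, 307.6, 214.2]
ee_rot: [-90.0, -0.0, 0.0]
force: [0.4, 0.1, 0.0]
gripper_width: 90.9
time_s: 2.92
ee_pos: [518.5, 2.3, 214.1]
ee_rot: [-90.1, -0.0, -0.3]
force: [-0.4, 0.8, 0.1]
gripper_width: 91.1
[518.54   2.31 214.12] [-90.15  -0.02  -0.27] [-0.42  0.8   0.06]
[522.11   4.5  213.96] [-90.03  -0.24  -0.26] [4.31 0.05 1.22]
[519.99   5.92 213.73] [-89.98  -0.08  -0.17] [ 0.03  1.32 -0.64]
red_bottle 0.85 [384.8, 209.4] [552.88  71.45] ((553.3602294921875, 70.54884338378906), (60.48091506958008, 33.742088317871094), 33.59004592895508) 364 407 183 235
yellow_bottle 0.96 [254.4, 213.6] [558.13 -58.14] ((559.2574462890625, -57.479217529296875), (34.2818717956543, 62.0252571105957), 57.55329895019531) 234 276 188 242
black_bottle 0.89 [320.2, 212.0] [555.9    5.84] ((556.5198974609375, 5.18477725982666), (55.157684326171875, 33.20199203491211), 0.6666808724403381) 302 335 187 239
clippers 0.6 [331.4, 240.5] [599.55  15.04] ((598.450439453125, 21.162017822265625), (47.43513870239258, 139.84768676757812), 3.8596303462982178) 269 396 223 262
stand 0.83 [301.8, 205.7] [579.84   5.31] ((588.9995727539062, 7.178260803222656), (155.98159790039062, 250.9534454345703), 2.1799073219299316) 203 434 156 290
```

View pics/w1.png

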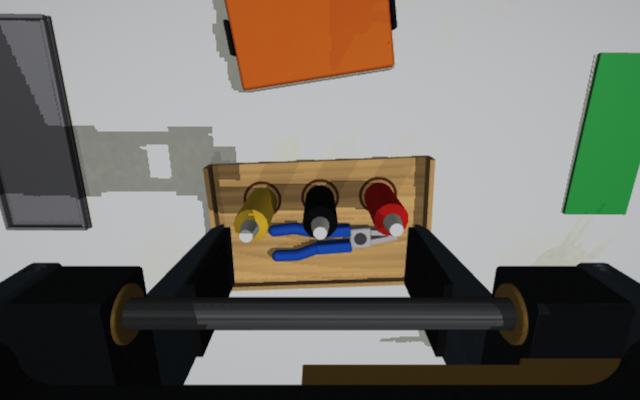

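```bash
cat >> h.py <<'E'
from scipy.optimize import minimize, least_squares
th=np.linspace(0,2*np.pi,40,endpoint=False)
def hull(K,C,x,y,z0=6):
    P=[]
    for r,h in [(16,0),(16,74),(8.5,82),(7.5,98)]:
        P.append(np.c_[x+r*np.cos(th),y+r*np.sin(th),np.full(40,z0+h)])
    p=proj(K,C,np.vstack(P)); return cv2.convexHull(p.astype(np.float32))[:,0]
def fitb(K,C,mask,x0,y0,z0=6):
    s=8
    ys,xs=np.nonzero(mask); ox,oy=xs.min()-15,ys.min()-15; w,h=xs.max()-ox+15,ys.max()-oy+15
    M=cv2.resize(mask[oy:oy+h,ox:ox+w].astype(np.uint8),None,fx=s,fy=s,interpolation=cv2.INTER_NEAREST)
    def cost(v):
        q=(hull(K,C,v[0],v[1],z0)-[ox,oy]+.5)*s
        I=np.zeros(M.shape,np.uint8); cv2.fillPoly(I,[np.round(q).astype(np.int32)],1)
        return 1-(I&M).sum()/(I|M).sum()
    r=minimize(cost,[x0,y0],method='Nelder-Mead',options=dict(initial_simplex=[[x0,y0],[x0+5,y0],[x0,y0+5]]))
    return r.x,1-r.fun
def pose(n=4):
    P=[];R=[]
    for i in range(n):
        st=env.state(); P.append(st['ee_pos']);R.append(st['ee_rot']); im=env.grab_frame('wrist')
    return dict(ee_pos=np.mean(P,0),ee_rot=np.mean(R,0)),im,st
E
python3 - <<'E'
from h import *
p,im,st=pose(6); print(p,st['ee_pos'],st['qpos'])
g={'red_bottle':(552,71),'black_bottle':(553,7),'yellow_bottle':(555,-57)}
for cn in ['wrist','top','scene']:
    K,C=cam(cn,p); 
    if cn!='wrist': env.grab_frame(cn)
    for l,(x,y) in g.items():
        m=env.masks_of(cn,l)[0]; print(cn,l,m['p'],*fitb(K,C,m['region'],x,y))
E
```

```text
{'ee_pos': array([517.36,   7.96, 214.14]), 'ee_rot': array([-89.99,  -0.01,   0.07])} [517.65   7.7  214.1 ] [ -0.42  13.14  96.94   0.01  69.91 -90.47]
wrist red_bottle 0.68 [550.72  70.58] 0.9350015651181204
wrist black_bottle 0.7 [553.44   6.51] 0.910616635844817
wrist yellow_bottle 0.6 [555.98 -56.48] 0.9220404058871926
top red_bottle 0.56 [552.  71.] 0.0Traceback (most recent call last):
  File "<stdin>", line 8, in <module>
IndexError: list index out of range
```

```bash
python3 -m handwheel '[[0.55,[12.7,0,-21.3],[0,0,0]],[0.55,[12.7,0,-21.3],[0,0,0]],[0.55,[12.7,0,-21.3],[0,0,0]],[0.55,[0,30,0],[0,0,0]],[0.55,[0,30,0],[0,0,0]],[0.55,[0,30,0],[0,0,0]],[0.55,[0,30,0],[0,0,0]],[0.55,[0,25,0],[0,0,0]],[0.55,[0,20,0],[0,0,0]],[0.55,[0,10,0],[0,0,0]]]' 20
python3 - <<'E'
from h import *
p,im,st=pose(4); print(p,st['ee_pos'],st['force'],st['gripper_width']); save(im,'w2')
E
```

```text
time_s: 4.75
ee_pos: [554.3, -56.4, 36.2]
ee_rot: [-90.0, 0.3, -0.0]
force: [0.7, 0.3, 0.0]
gripper_width: 50.4
{'ee_pos': array([554.78, -56.43,  36.98]), 'ee_rot': array([-89.97,   0.22,   0.  ])} [556.05 -56.55  38.79] [0.32 0.9  0.18] 50.31340243255348
```

View pics/w2.png

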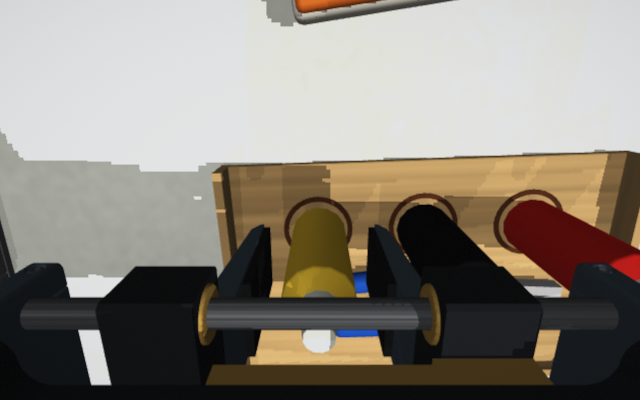

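```bash
python3 -m handwheel '[[0.1,[0,0,0],[0,0,0]],[0.1,[0,0,0],[0,0,0]],[0.1,[0,0,0],[0,0,0]],[0.1,[0,0,0],[0,0,0]],[0.1,[0,0,0],[0,0,0]],[0.1,[0,-5,0],[0,0,0]],[0.1,[0,-12,0],[0,0,0]],[0.1,[0,-18,0],[0,0,0]],[0.1,[0,-20,0],[0,0,0]],[0.1,[0,-15,0],[0,0,0]]]' 20
python3 - <<'E'
from h import *
p,im,st=pose(1); print(p,st['force'],st['gripper_width']); save(im,'w3')
E
```

```text
time_s: 5.78
ee_pos: [556.1, -56.6, 110.2]
ee_rot: [-90.0, -0.0, 0.0]
force: [0.2, 0.0, -0.0]
gripper_width: 31.5
{'ee_pos': array([556.07, -56.58, 110.21]), 'ee_rot': array([-90.  ,  -0.03,   0.01])} [ 0.16  0.04 -0.  ] 31.49770243185131
```

View pics/w3.png

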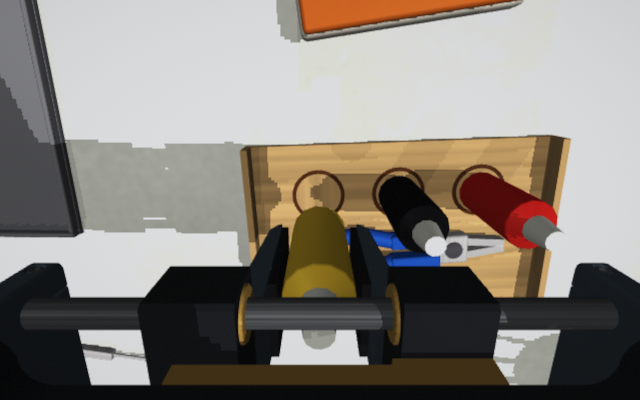

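```bash
python3 -m handwheel '[[0.1,[-2,0,-15],[0,0,0]],[0.1,[-3,0,-28],[0,0,0]],[0.1,[-3,0,-36],[0,0,0]],[0.1,[-3,0,-36],[0,0,0]],[0.1,[-2,0,-36],[0,0,0]],[0.1,[0,0,-36],[0,0,0]],[0.1,[0,0,-30],[0,0,0]],[0.1,[0,0,-18],[0,0,0]],[0.1,[0,0,-10],[0,0,0]],[0.1,[0,0,0],[0,0,0]]]' 20
python3 - <<'E'
from h import *
im=cv2.imread('pics/w3.png'); 
K,C=cam('wrist',dict(ee_pos=np.array([555.94,-56.6,109.2]),ee_rot=np.array([-90,0,0])))
print('ring',toz(K,C,[[319,194],[399,191.5],[478,188]],6))
p,im,st=pose(2); print(p,st['force'],st['gripper_width']); save(im,'w4')
for cn,z in [('wrist',12),('top',12)]:
  K,C=cam(cn,p); i2=env.grab_frame(cn)
  for r in env.masks_of(cn,'tray')[:1]:
    ys,xs=np.nonzero(r['region']); w=toz(K,C,np.c_[xs,ys],z); print(cn,r['p'],cv2.minAreaRect(w[:,:2].astype(np.float32)))
save(i2,'t4')
E
```

```text
time_s: 6.67
ee_pos: [542.6, -303.2, 108.1]
ee_rot: [-90.0, 0.0, -0.1]
force: [1.4, 1.6, -1.1]
gripper_width: 31.5
ring [[553.44 -56.67   6.  ]
 [551.28   7.26   6.  ]
 [548.3   69.99   6.  ]]
{'ee_pos': array([ 542.55, -302.39,  108.15]), 'ee_rot': array([-89.96,   0.05,  -0.1 ])} [-0.45  0.2  -0.89] 31.811818757534944
wrist 0.98 ((490.9825134277344, -302.74273681640625), (90.42893981933594, 177.42933654785156), 89.5430908203125)
top 0.93 ((507.8001708984375, -269.4232482910156), (29.879383087158203, 165.989990234375), 79.09169006347656)
```

View pics/w4.png

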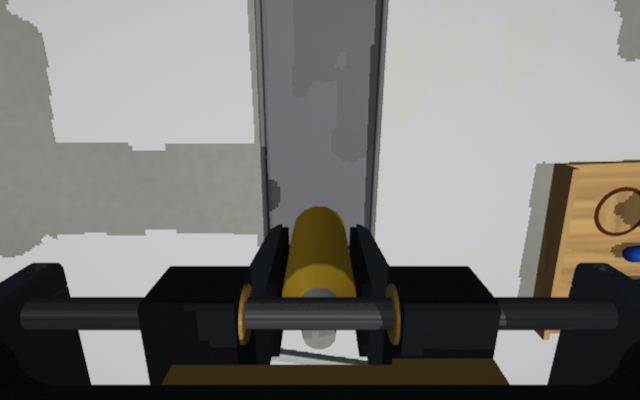

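```bash
python3 -m handwheel '[[0.1,[0,10,0],[0,0,0]],[0.1,[0,18,0],[0,0,0]],[0.1,[0,18,0],[0,0,0]],[0.1,[0,14,0],[0,0,0]],[0.1,[0,7,0],[0,0,0]],[0.1,[0,3,0],[0,0,0]],[0.1,[0,1,0],[0,0,0]],[0.1,[0,0.5,0],[0,0,0]],[0.1,[0,0,0],[0,0,0]],[0.1,[0,0,0],[0,0,0]]]' 20
python3 - <<'E'
from h import *
p,im,st=pose(3); print(p,st['force'],st['gripper_width']); save(im,'w5')
E
```

```text
time_s: 7.8
ee_pos: [543.0, -301.1, 38.1]
ee_rot: [-90.0, -0.0, 0.0]
force: [-1.9, 1.1, 3.1]
gripper_width: 31.2
{'ee_pos': array([ 543.04, -301.14,   38.1 ]), 'ee_rot': array([-89.98,  -0.01,   0.02])} [-2.08  1.22  4.73] 31.51674378260122
```

View pics/w5.png

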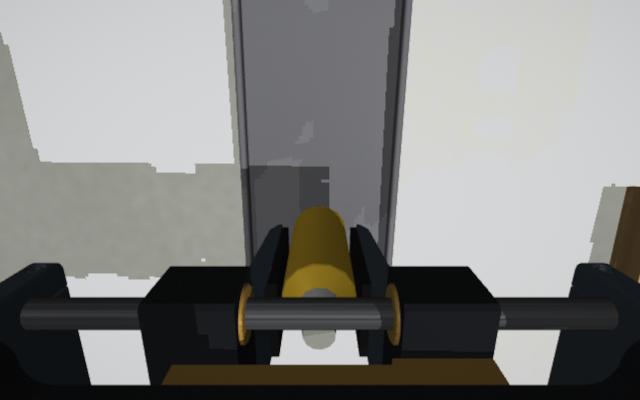

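```bash
python3 -m handwheel '[[0.55,[0,0,0],[0,0,0]],[0.55,[0,0,0],[0,0,0]],[0.55,[0,0,0],[0,0,0]],[0.55,[0,-5,0],[0,0,0]],[0.55,[0,-20,0],[0,0,0]],[0.55,[0,-30,0],[0,0,0]],[0.55,[0,-35,0],[0,0,0]],[0.55,[0,-15,10],[0,0,0]],[0.55,[0,-5,25],[0,0,0]],[0.55,[0,0,38],[0,0,0]]]' 20
python3 - <<'E'
from h import *
p,im,st=pose(1); print(p,st['force'],st['gripper_width']); save(im,'w6')
E
```

```text
time_s: 8.78
ee_pos: [544.7, -230.9, 150.0]
ee_rot: [-90.2, -0.3, -0.2]
force: [0.9, 0.2, 0.4]
gripper_width: 50.1
{'ee_pos': array([ 544.66, -230.86,  150.02]), 'ee_rot': array([-90.21,  -0.34,  -0.19])} [0.88 0.2  0.44] 50.05685196374348
```

View pics/w6.png

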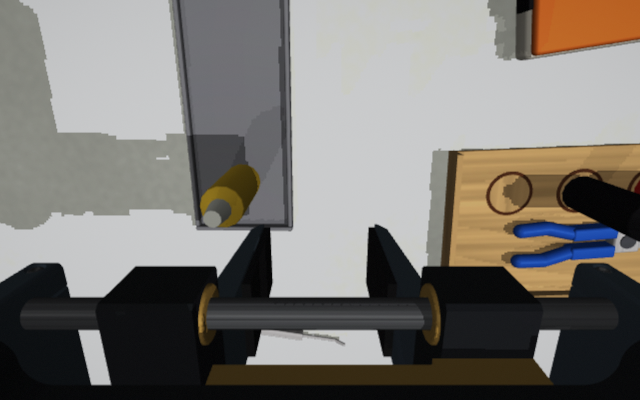

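```bash
python3 -m handwheel '[[0.55,[1.5,0,40],[0,0,0]],[0.55,[1.5,0,40],[0,0,0]],[0.55,[1.5,0,40],[0,0,0]],[0.55,[1.5,0,40],[0,0,0]],[0.55,[1.5,0,36],[0,0,0]],[0.55,[1.5,0,25],[0,0,0]],[0.55,[1.5,0,14],[0,0,0]],[0.55,[0,5,0],[0,0,0]],[0.55,[0,25,0],[0,0,0]],[0.55,[0,30,0],[0,0,0]]]' 20
python3 - <<'E'
from h import *
p,im,st=pose(2); print(p,st['force'],st['gripper_width']); save(im,'w7')
E
```

```text
time_s: 9.67
ee_pos: [555.5, 6.1, 88.7]
ee_rot: [-90.0, -0.4, 0.1]
force: [-1.1, 0.1, -1.2]
gripper_width: 50.2
{'ee_pos': array([552.85,   5.98,  85.16]), 'ee_rot': array([-90.02,   0.06,   0.04])} [-1.98  0.14 -4.47] 49.84757610508037
```

View pics/w7.png

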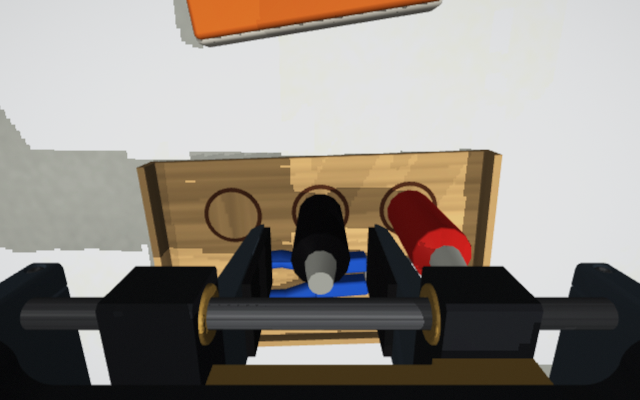

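```bash
python3 -m handwheel '[[0.55,[0,18,0],[0,0,0]],[0.55,[0,16,0],[0,0,0]],[0.55,[0,9,0],[0,0,0]],[0.55,[0,4,0],[0,0,0]],[0.55,[0,1.5,0],[0,0,0]],[0.55,[0,0,0],[0,0,0]],[0.1,[0,0,0],[0,0,0]],[0.1,[0,0,0],[0,0,0]],[0.1,[0,0,0],[0,0,0]],[0.1,[0,0,0],[0,0,0]]]' 20
python3 -m handwheel '[[0.1,[0,0,0],[0,0,0]],[0.1,[0,-5,0],[0,0,0]],[0.1,[0,-12,0],[0,0,0]],[0.1,[0,-18,0],[0,0,0]],[0.1,[0,-20,0],[0,0,0]],[0.1,[0,-15,0],[0,0,0]],[0.1,[-4,0,-12],[0,0,0]],[0.1,[-8,0,-24],[0,0,0]],[0.1,[-9,0,-36],[0,0,0]],[0.1,[-9,0,-36],[0,0,0]]]' 20
python3 - <<'E'
from h import *
p,im,st=pose(1); print(p,st['force'],st['gripper_width']); save(im,'w8')
E
```

```text
time_s: 10.6
ee_pos: [553.9, 6.5, 39.6]
ee_rot: [-90.0, -0.1, 0.0]
force: [0.2, -1.0, 2.3]
gripper_width: 31.4
time_s: 11.43
ee_pos: [522.0, -102.6, 108.0]
ee_rot: [-90.0, 0.1, 0.1]
force: [0.6, -0.2, -1.3]
gripper_width: 31.8
{'ee_pos': array([ 522.  , -102.62,  108.04]), 'ee_rot': array([-90.  ,   0.1 ,   0.14])} [ 0.61 -0.2  -1.32] 31.78027129261852
```

View pics/w8.png

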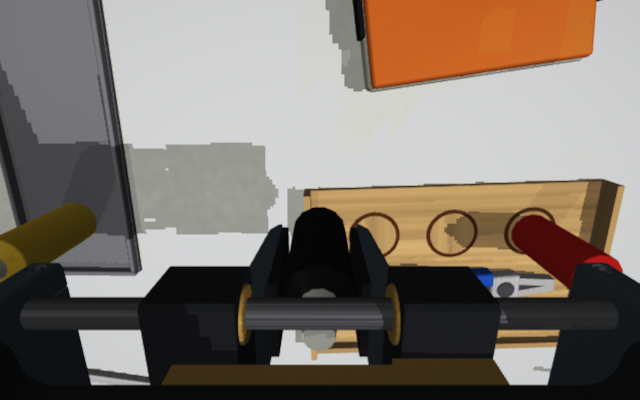

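```bash
python3 -m handwheel '[[0.1,[-9,0,-36],[0,0,0]],[0.1,[-9,0,-36],[0,0,0]],[0.1,[-9,0,-36],[0,0,0]],[0.1,[-9,0,-36],[0,0,0]],[0.1,[-6,0,-28],[0,0,0]],[0.1,[-3.4,0,-18],[0,0,0]],[0.1,[0,0,-10],[0,0,0]],[0.1,[0,5,0],[0,0,0]],[0.1,[0,15,0],[0,0,0]],[0.1,[0,18,0],[0,0,0]]]' 20
python3 -m handwheel '[[0.1,[0,16,0],[0,0,0]],[0.1,[0,10,0],[0,0,0]],[0.1,[0,5,0],[0,0,0]],[0.1,[0,2,0],[0,0,0]],[0.1,[0,0.5,0],[0,0,0]],[0.1,[0,0,0],[0,0,0]],[0.1,[0,0,0],[0,0,0]],[0.55,[0,0,0],[0,0,0]],[0.55,[0,0,0],[0,0,0]],[0.55,[0,0,0],[0,0,0]]]' 20
python3 - <<'E'
from h import *
p,im,st=pose(1); print(p,st['force'],st['gripper_width']); save(im,'w9')
E
```

```text
time_s: 12.32
ee_pos: [478.6, -300.9, 70.7]
ee_rot: [-90.0, -0.1, 0.0]
force: [-0.1, -0.4, -1.9]
gripper_width: 31.6
time_s: 13.15
ee_pos: [478.3, -301.7, 37.6]
ee_rot: [-90.0, -0.0, 0.0]
force: [-0.3, -0.3, -0.0]
gripper_width: 48.4
{'ee_pos': array([ 478.33, -301.7 ,   37.64]), 'ee_rot': array([-90.02,  -0.03,   0.  ])} [-0.3  -0.3  -0.02] 48.435613374164
```

View pics/w9.png

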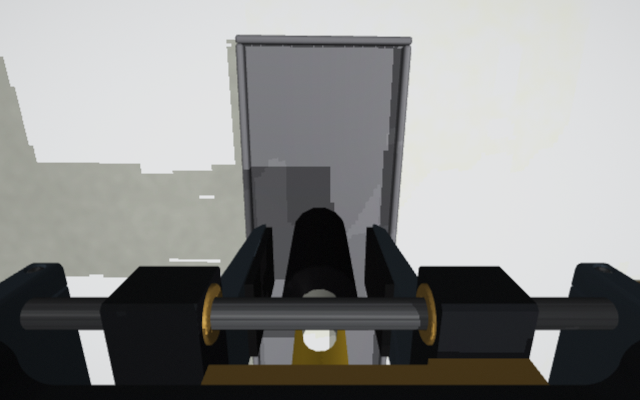

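```bash
python3 -m handwheel '[[0.55,[0,-5,0],[0,0,0]],[0.55,[0,-20,0],[0,0,0]],[0.55,[0,-30,0],[0,0,0]],[0.55,[0,-35,0],[0,0,0]],[0.55,[0,-15,10],[0,0,0]],[0.55,[4,-5,25],[0,0,0]],[0.55,[8,0,40],[0,0,0]],[0.55,[8,0,40],[0,0,0]],[0.55,[8,0,40],[0,0,0]],[0.55,[8,0,40],[0,0,0]]]' 20
python3 -m handwheel '[[0.55,[8,0,38],[0,0,0]],[0.55,[8,0,38],[0,0,0]],[0.55,[8,0,38],[0,0,0]],[0.55,[7,0,32],[0,0,0]],[0.55,[4,0,20],[0,0,0]],[0.55,[1.7,0,11.2],[0,0,0]],[0.55,[0,5,0],[0,0,0]],[0.55,[0,25,0],[0,0,0]],[0.55,[0,30,0],[0,0,0]],[0.55,[0,10,0],[0,0,0]]]' 20
python3 - <<'E'
from h import *
p,im,st=pose(2); print(p,st['force'],st['gripper_width']); save(im,'w10')
E
```

```text
time_s: 14.03
ee_pos: [514.2, -105.0, 148.1]
ee_rot: [-90.0, -0.1, -0.0]
force: [0.6, -0.0, -0.2]
gripper_width: 50.1
time_s: 14.87
ee_pos: [547.9, 68.9, 74.0]
ee_rot: [-90.1, 0.4, -0.1]
force: [-2.4, 0.0, 0.2]
gripper_width: 50.2
{'ee_pos': array([547.67,  68.92,  73.73]), 'ee_rot': array([-90.07,   0.43,  -0.06])} [-0.41  0.16 -1.5 ] 49.95594593734523
```

View pics/w10.png

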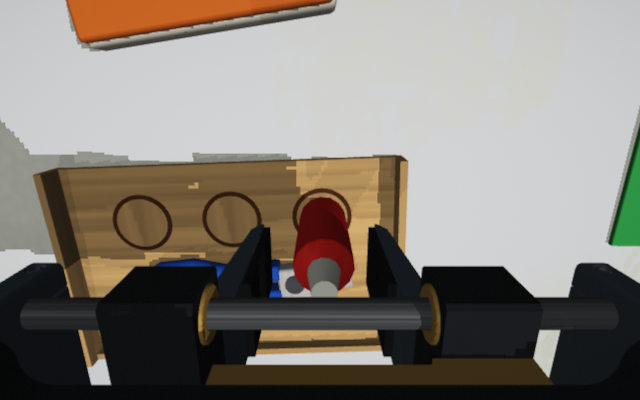

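```bash
python3 -m handwheel '[[0.55,[0,14,0],[0,0,0]],[0.55,[0,12,0],[0,0,0]],[0.55,[0,8,0],[0,0,0]],[0.55,[0,3,0],[0,0,0]],[0.55,[0,1.5,0],[0,0,0]],[0.55,[0,0,0],[0,0,0]],[0.1,[0,0,0],[0,0,0]],[0.1,[0,0,0],[0,0,0]],[0.1,[0,0,0],[0,0,0]],[0.1,[0,0,0],[0,0,0]]]' 20
python3 -m handwheel '[[0.1,[0,0,0],[0,0,0]],[0.1,[0,-5,0],[0,0,0]],[0.1,[0,-12,0],[0,0,0]],[0.1,[0,-18,0],[0,0,0]],[0.1,[0,-20,0],[0,0,0]],[0.1,[0,-15,0],[0,0,0]],[0.1,[-6,0,-12],[0,0,0]],[0.1,[-10,0,-24],[0,0,0]],[0.1,[-14,0,-36],[0,0,0]],[0.1,[-14,0,-36],[0,0,0]]]' 20
python3 - <<'E'
from h import *
p,im,st=pose(1); print(p,st['force'],st['gripper_width']); save(im,'w11')
E
```

```text
time_s: 15.8
ee_pos: [551.1, 70.7, 39.4]
ee_rot: [-90.0, -0.1, 0.0]
force: [0.1, -0.3, 1.4]
gripper_width: 31.6
time_s: 16.63
ee_pos: [505.0, -38.5, 108.0]
ee_rot: [-90.0, 0.1, 0.1]
force: [0.3, -1.0, -0.6]
gripper_width: 32.0
{'ee_pos': array([505.01, -38.47, 108.04]), 'ee_rot': array([-90.01,   0.1 ,   0.14])} [ 0.34 -1.01 -0.55] 31.950589548850544
```

View pics/w11.png

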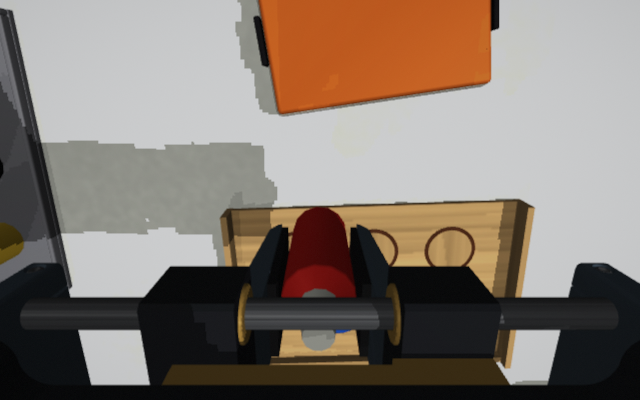

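```bash
python3 -m handwheel '[[0.1,[-14,0,-36],[0,0,0]],[0.1,[-14,0,-36],[0,0,0]],[0.1,[-14,0,-36],[0,0,0]],[0.1,[-14,0,-36],[0,0,0]],[0.1,[-14,0,-36],[0,0,0]],[0.1,[-12,0,-34],[0,0,0]],[0.1,[-7.7,0,-26],[0,0,0]],[0.1,[-4,0,-16],[0,0,0]],[0.1,[0,0,-8.2],[0,0,0]],[0.1,[0,8,0],[0,0,0]]]' 20
python3 -m handwheel '[[0.1,[0,16,0],[0,0,0]],[0.1,[0,18,0],[0,0,0]],[0.1,[0,14,0],[0,0,0]],[0.1,[0,9,0],[0,0,0]],[0.1,[0,4,0],[0,0,0]],[0.1,[0,2,0],[0,0,0]],[0.1,[0,0.5,0],[0,0,0]],[0.1,[0,0,0],[0,0,0]],[0.1,[0,0,0],[0,0,0]],[0.55,[0,0,0],[0,0,0]]]' 20
python3 -m handwheel '[[0.55,[0,0,0],[0,0,0]],[0.55,[0,0,0],[0,0,0]],[0.55,[0,-5,0],[0,0,0]],[0.55,[0,-20,0],[0,0,0]],[0.55,[0,-30,0],[0,0,0]],[0.55,[0,-35,0],[0,0,0]],[0.55,[0,-15,10],[0,0,0]],[0.55,[4,-5,25],[0,0,0]],[0.55,[8,0,30],[0,0,0]],[0.55,[8,0,30],[0,0,0]]]' 20
python3 - <<'E'
from h import *
p,im,st=pose(1); print(p,st['force'],st['gripper_width']); save(im,'w12')
E
```

```text
time_s: 17.52
ee_pos: [413.3, -303.6, 101.3]
ee_rot: [-90.1, -0.1, -0.1]
force: [0.9, -0.6, -0.5]
gripper_width: 31.8
time_s: 18.35
ee_pos: [413.6, -301.8, 37.9]
ee_rot: [-90.0, -0.1, 0.0]
force: [-0.3, 0.0, 0.5]
gripper_width: 35.4
time_s: 19.18
ee_pos: [433.4, -206.1, 148.7]
ee_rot: [-90.1, -0.1, -0.1]
force: [0.1, 0.2, -0.6]
gripper_width: 50.5
{'ee_pos': array([ 433.42, -206.08,  148.68]), 'ee_rot': array([-90.05,  -0.13,  -0.11])} [ 0.08  0.15 -0.61] 50.45101443142798
```

View pics/w12.png

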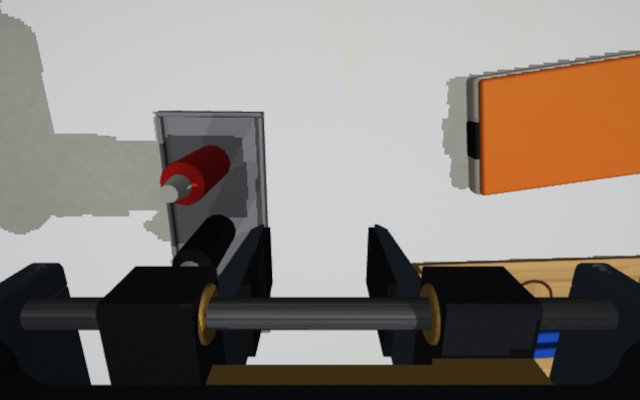

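```bash
python3 -m handwheel '[[1,[15,-11,36],[0,0,0]],[1,[15,-11,36],[0,0,0]],[1,[15,-11,36],[0,0,0]],[1,[15,-11,36],[0,0,0]],[1,[15,-11,36],[0,0,0]],[1,[10,-7,24],[0,0,0]],[1,[5,-4,12],[0,0,0]],[1,[0,0,0],[0,0,0]],[1,[0,0,0],[0,0,0]],[1,[0,0,0],[0,0,0]]]' 20
python3 - <<'E'
from h import *
p,im,st=pose(3); print(p,st['ee_pos'],st['force'],st['gripper_width']); save(im,'w13')
K,C=cam('wrist',p)
for l,z in [('clippers',20),('mat',4)]:
    for r in env.masks_of('wrist',l)[:2]:
        m=r['region']; ys,xs=np.nonzero(m); w=toz(K,C,np.c_[xs,ys],z); rect=cv2.minAreaRect(w[:,:2].astype(np.float32))
        print(l,round(r['p'],2),w.mean(0)[:2],rect)
cv2.imwrite('pics/w13c.png',cv2.resize(im[140:300,220:420,::-1],None,fx=4,fy=3.7,interpolation=cv2.INTER_CUBIC))
E
```

```text
time_s: 20.07
ee_pos: [522.1, 8.2, 212.9]
ee_rot: [-90.0, 0.1, -0.0]
force: [0.2, 0.2, -1.1]
gripper_width: 91.2
{'ee_pos': array([522.17,   8.07, 212.91]), 'ee_rot': array([-90.03,   0.09,  -0.08])} [522.23   7.99 212.95] [-0.44  0.16  0.14] 91.20745789971204
clippers 0.58 [596.56  17.99] ((600.2266845703125, 20.641799926757812), (44.53825378417969, 139.8453369140625), 0.014697347767651081)
mat 0.74 [491.14 312.76] ((489.070556640625, 316.8952941894531), (72.5389175415039, 169.1011199951172), 89.33795928955078)
```

View pics/w13c.png

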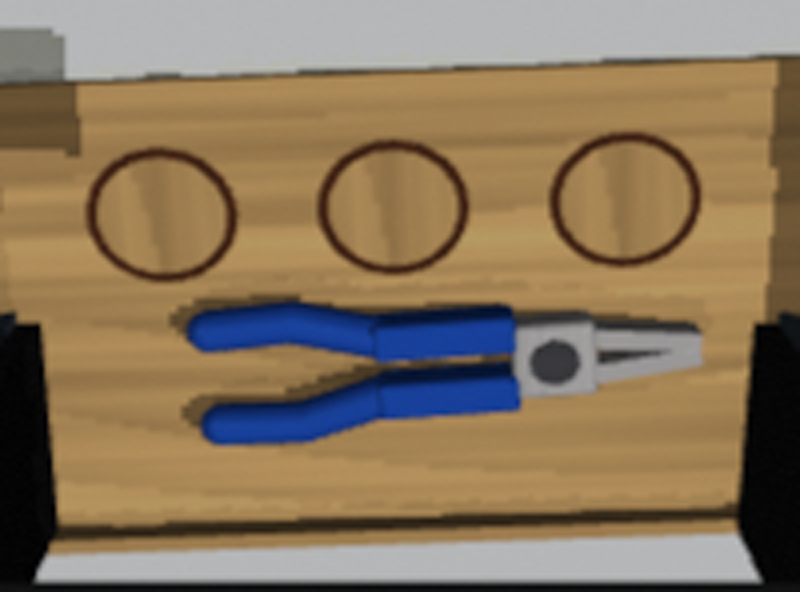

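```bash
python3 - <<'E'
from h import *
p,im,st=pose(2); print(p)
K,C=cam('wrist',p)
r=env.masks_of('wrist','clippers')[0]['region']
a=im.astype(int); blue=(a[...,2]>a[...,0]+40)&(a[...,2]>60); blue[:200]=0; blue[:, :230]=0; blue[:,410:]=0; blue[280:]=0
print(blue.sum())
ys,xs=np.nonzero(blue); w=toz(K,C,np.c_[xs,ys],20)[:,:2]
print('blue extents y',w[:,1].min(),w[:,1].max())
# per y-slices
Y=np.arange(-50,42,4)
for y in Y:
    s=w[abs(w[:,1]-y)<2]
    if len(s): print(y, s[:,0].min().round(1), s[:,0].max().round(1), ((s[:,0].min()+s[:,0].max())/2).round(1))
# steel extents from mask
ys,xs=np.nonzero(r&~blue); w2=toz(K,C,np.c_[xs,ys],18)[:,:2]; w2=w2[w2[:,1]>45]; print('steel',w2[:,1].max(), w2[w2[:,1]>80].mean(0) if (w2[:,1]>80).any() else '')
# rings by circle fit of dark pixels
for cn in ['top','scene']:
    env.grab_frame(cn)
    Kt,Ct=cam(cn)
    for l,z in [('mat',4),('stand',6),('clippers',20)]:
      for q in env.masks_of(cn,l)[:1]:
        ys,xs=np.nonzero(q['region']); ww=toz(Kt,Ct,np.c_[xs,ys],z)[:,:2]; print(cn,l,q['p'],ww.mean(0),cv2.minAreaRect(ww.astype(np.float32)))
E
```

```text
{'ee_pos': array([522.74,   8.53, 213.28]), 'ee_rot': array([-90.  ,   0.02,  -0.08])}
1633
blue extents y -49.685239707788554 40.81949964389502
-50 583.6 589.5 586.5
-46 581.3 622.3 601.8
-42 580.1 622.3 601.2
-38 580.1 622.3 601.2
-34 578.9 622.3 600.6
-30 578.9 622.3 600.6
-26 578.9 622.3 600.6
-22 577.8 622.3 600.0
-18 577.8 622.3 600.0
-14 578.9 621.0 600.0
-10 580.1 619.8 599.9
-6 580.1 617.3 598.7
-2 581.3 616.1 598.7
2 582.4 614.9 598.6
6 584.8 613.6 599.2
10 583.6 613.6 598.6
14 583.6 613.6 598.6
18 583.6 613.6 598.6
22 582.4 612.4 597.4
26 582.4 612.4 597.4
30 582.4 612.4 597.4
34 582.4 612.4 597.4
38 581.3 611.2 596.2
steel 91.7581145891341 [592.64  85.33]
top mat 0.9 [487.49 318.15] ((488.34698486328125, 317.3785095214844), (73.49951934814453, 170.82110595703125), 89.29618072509766)
top stand 0.88 [571.07 -48.47] ((587.2364501953125, -4.8312835693359375), (152.0323944091797, 216.64944458007812), 2.1050777435302734)
top clippers 0.29 [ 697.97 -299.13] ((697.7247924804688, -296.7080078125), (101.58895111083984, 13.611509323120117), 81.46747589111328)
scene mat 0.85 [494.58 316.14] ((491.47320556640625, 317.05499267578125), (75.54060363769531, 171.4201202392578), 88.91767120361328)
scene stand 0.67 [ 495.45 -300.22] ((479.2446594238281, -300.1700134277344), (90.56675720214844, 228.46246337890625), 89.4091567993164)
scene clippers 0.65 [603.86  13.13] ((604.5266723632812, 17.798118591308594), (47.15923309326172, 144.76846313476562), 1.6129655838012695)
```

```bash
python3 -m handwheel '[[1,[0,8,0],[0,6.64,0]],[1,[0,8,0],[0,6.64,0]],[1,[0,8,0],[0,6.64,0]],[1,[0,8,0],[0,6.64,0]],[1,[0,8,0],[0,6.64,0]],[1,[0,8,0],[0,6.64,0]],[1,[0,8,0],[0,6.64,0]],[1,[0,8,0],[0,6.64,0]],[1,[0,8,0],[0,6.64,0]],[1,[0,8,0],[0,6.64,0]]]' 20
python3 -m handwheel '[[0.75,[0,0,0],[0,6.64,0]],[0.75,[0,0,0],[0,6.64,0]],[0.75,[0,0,0],[0,6.64,0]],[0.75,[-8,0,30],[0,0,0]],[0.75,[0,0,30],[0,0,0]],[0.75,[0,0,15],[0,0,0]],[0.75,[0,0,0],[0,0,0]],[0.75,[0,0,0],[0,0,0]],[0.75,[0,0,0],[0,0,0]],[0.75,[0,0,0],[0,0,0]]]' 20
python3 - <<'E'
from h import *
p,im,st=pose(4); print(p,st['ee_pos'],st['force'],st['gripper_width']); save(im,'w14')
K,C=cam('wrist',p)
for l,z in [('clippers',20)]:
    for r in env.masks_of('wrist',l)[:2]:
        m=r['region']; ys,xs=np.nonzero(m); w=toz(K,C,np.c_[xs,ys],z); rect=cv2.minAreaRect(w[:,:2].astype(np.float32))
        print(l,round(r['p'],2),w.mean(0)[:2],rect)
E
```

```text
time_s: 21.7
ee_pos: [523.1, 9.5, 133.1]
ee_rot: [-90.0, 0.0, -66.7]
force: [0.7, 0.2, -0.2]
gripper_width: 91.3
time_s: 22.53
ee_pos: [596.1, 22.1, 133.4]
ee_rot: [-90.1, 0.0, -86.3]
force: [-0.6, -0.6, -0.3]
gripper_width: 68.5
{'ee_pos': array([596.4 ,  22.16, 133.57]), 'ee_rot': array([-90.03,   0.01, -86.32])} [596.68  22.16 133.69] [-0.19  0.4   0.93] 68.50006234124434
clippers 0.94 [598.66  19.84] ((599.3152465820312, 22.413982391357422), (43.79378128051758, 138.86277770996094), 3.7823474407196045)
```

View pics/w14.png

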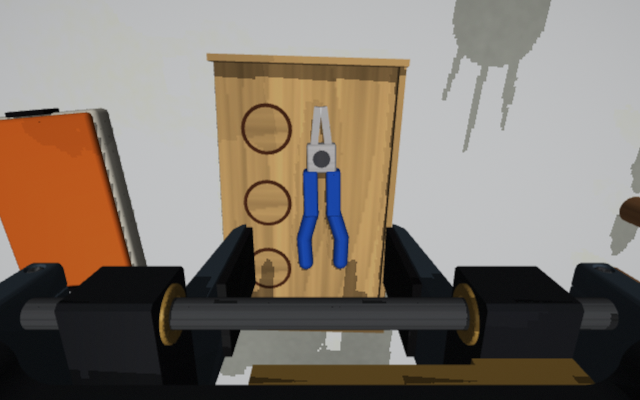

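```bash
python3 - <<'E'
from h import *
K,C=cam('wrist',dict(ee_pos=np.array([597.1,22.2,133.6]),ee_rot=np.array([-90,0,-86.3])))
for z in (10,13,20): print(z,toz(K,C,[[320.5,107],[306,268],[341,268],[323.5,268],[321.5,159]],z)[:,:2].tolist())
E
python3 -m handwheel '[[0.75,[0,15,0],[0,0,0]],[0.75,[0,30,0],[0,0,0]],[0.75,[0,35,0],[0,0,0]],[0.75,[0,20,0],[0,0,0]],[0.75,[0,12,0],[0,0,0]],[0.75,[0,6,0],[0,0,0]],[0.75,[0,4,0],[0,0,0]],[0.75,[0,2,0],[0,0,0]],[0.75,[0,1,0],[0,0,0]],[0.75,[0,0,0],[0,0,0]]]' 20
python3 - <<'E'
from h import *
p,im,st=pose(2); print(p,st['ee_pos'],st['force'],st['gripper_width']); save(im,'w15')
E
```

```text
10 [[594.1184753745621, 91.0943364314475], [590.4335631931435, -53.22332512060895], [622.5676152913879, -51.09822439247212], [606.5011853313688, -52.16073533576086], [597.7754321931752, 49.08834902939498]]
13 [[594.0968098168233, 91.25288537109424], [590.4494164276701, -51.59537227188578], [622.2562881845771, -49.491908752137206], [606.3534423260065, -50.543601492603656], [597.7165324772136, 49.67459172065456]]
20 [[594.0462568487665, 91.62283289693663], [590.4864073082322, -47.796815624865005], [621.529858268685, -45.743838924689], [606.0087086468278, -46.77028919190353], [597.5790998066365, 51.04249133359359]]
time_s: 23.62
ee_pos: [598.0, 22.3, 9.3]
ee_rot: [-89.9, 0.0, -86.3]
force: [0.2, 0.0, -0.9]
gripper_width: 68.1
{'ee_pos': array([598.04,  22.28,   9.31]), 'ee_rot': array([-89.9 ,   0.  , -86.32])} [598.06  22.28   9.34] [ 0.92 -1.17  1.12] 68.3067617027691
```

View pics/w15.png

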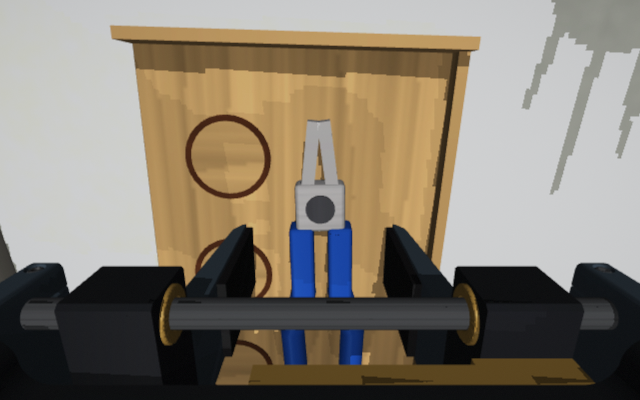

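```bash
python3 -m handwheel '[[0.1,[0,0,0],[0,0,0]],[0.1,[0,0,0],[0,0,0]],[0.1,[0,0,0],[0,0,0]],[0.1,[0,0,0],[0,0,0]],[0.1,[0,0,0],[0,0,0]],[0.1,[0,0,0],[0,0,0]],[0.1,[0,-3,0],[0,0,0]],[0.1,[0,-8,0],[0,0,0]],[0.1,[0,-15,0],[0,0,0]],[0.1,[0,-15,0],[0,0,0]]]' 30
python3 - <<'E'
from h import *
p,im,st=pose(2); print(p,st['ee_pos'],st['force'],st['gripper_width']); save(im,'w16')
E
```

```text
time_s: 24.55
ee_pos: [597.0, 22.3, 49.9]
ee_rot: [-90.1, 0.0, -86.3]
force: [0.6, -0.6, -0.5]
gripper_width: 30.9
{'ee_pos': array([598.19,  22.29,  51.67]), 'ee_rot': array([-89.88,   0.  , -86.32])} [599.38  22.31  53.43] [ 1.89 -0.6   0.58] 30.466217981557758
```

View pics/w16.png

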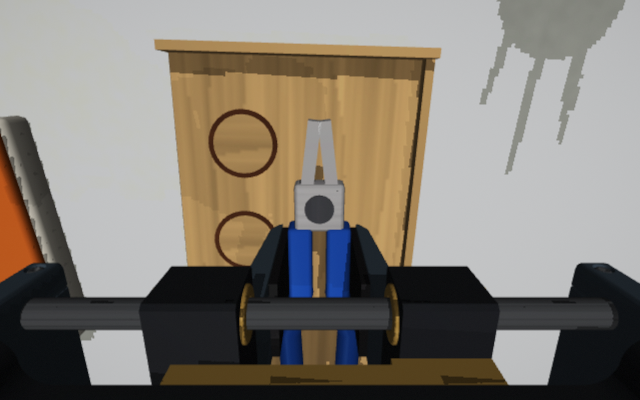

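```bash
python3 -m handwheel '[[0.1,[0,-4,0],[0,-7.13,0]],[0.1,[0,-4,0],[0,-7.13,0]],[0.1,[0,-4,0],[0,-7.13,0]],[0.1,[0,-4,0],[0,-7.13,0]],[0.1,[0,-4,0],[0,-7.13,0]],[0.1,[0,-4,0],[0,-7.13,0]],[0.1,[0,-4,0],[0,-7.13,0]],[0.1,[0,-4,0],[0,-7.13,0]],[0.1,[0,-4,0],[0,-7.13,0]],[0.1,[0,-4,0],[0,-7.13,0]]]' 30
python3 -m handwheel '[[0.1,[0,0,0],[0,-7.13,0]],[0.1,[0,0,0],[0,-7.13,0]],[0.1,[-13.5,-5,35.8],[0,0,0]],[0.1,[-13.5,-5,35.8],[0,0,0]],[0.1,[-13.5,-5,35.8],[0,0,0]],[0.1,[-13.5,-5,35.8],[0,0,0]],[0.1,[-13.5,-5,35.8],[0,0,0]],[0.1,[-13.5,-5,35.8],[0,0,0]],[0.1,[-10,0,24],[0,0,0]],[0.1,[-5,0,12],[0,0,0]]]' 30
python3 - <<'E'
from h import *
for i in range(5): env.grab_frame('wrist')
p,im,st=pose(4); print(p,st['ee_pos'],st['force'],st['gripper_width']); save(im,'w17')
K,C=cam('wrist',p)
for r in env.masks_of('wrist','mat')[:1]:
        m=r['region']; ys,xs=np.nonzero(m); w=toz(K,C,np.c_[xs,ys],4); rect=cv2.minAreaRect(w[:,:2].astype(np.float32))
        print(round(r['p'],2),w.mean(0)[:2],rect)
E
```

```text
time_s: 25.48
ee_pos: [596.9, 22.3, 89.0]
ee_rot: [-90.0, 0.1, -14.7]
force: [-0.0, 0.1, -0.3]
gripper_width: 30.7
time_s: 26.32
ee_pos: [503.2, 277.2, 119.3]
ee_rot: [-89.9, 0.0, -0.6]
force: [0.0, -1.1, 0.3]
gripper_width: 30.5
{'ee_pos': array([505.1 , 272.98, 119.14]), 'ee_rot': array([-90.04,   0.02,  -0.84])} [505.21 272.97 119.26] [-0.3  -0.87 -0.55] 30.352565680230104
0.64 [471.5  321.66] ((488.9097900390625, 318.6225280761719), (71.2279281616211, 170.3574676513672), 89.94493103027344)
```

View pics/w17.png

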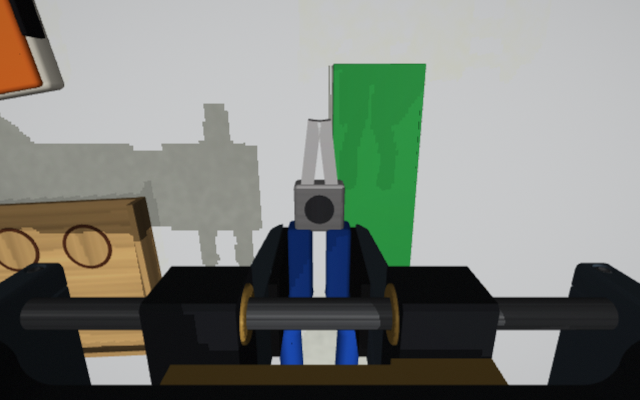

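```bash
python3 - <<'E'
from h import *
c=env.camera_info('wrist'); M=np.array(c['mount'])
K=np.array([[c['fx'],0,c['cx']],[0,c['fy'],c['cy']],[0,0,1]])
for row in (119,120):
  for yy in (-4,-8,-11):
    d=M[:3,:3]@(np.linalg.inv(K)@[319,row,1]); o=M[:3,3]; t=(yy-o[1])/d[1]; print(row,yy,o+d*t)
tx,ty=489-1.8-504.6,317.5-274.2
a=np.radians(-.76); print(tx,ty, tx*np.cos(a)+ty*np.sin(a), -tx*np.sin(a)+ty*np.cos(a))
E
```

```text
119 -4 [-70.37  -4.    -0.13]
119 -8 [-70.7   -8.    -0.13]
119 -11 [-70.96 -11.    -0.13]
120 -4 [-69.92  -4.    -0.13]
120 -8 [-70.26  -8.    -0.13]
120 -11 [-70.53 -11.    -0.13]
-17.400000000000034 43.30000000000001 -17.972805391134763 43.065395230653564
```

```bash
python3 -m handwheel '[[0.1,[-5,0,11],[0,0,0]],[0.1,[-6,0,15],[0,0,0]],[0.1,[-4.2,0,11],[0,0,0]],[0.1,[-2,0,6],[0,0,0]],[0.1,[0,12,0],[0,0,0]],[0.1,[0,20,0],[0,0,0]],[0.1,[0,20,0],[0,0,0]],[0.1,[0,15,0],[0,0,0]],[0.1,[0,8,0],[0,0,0]],[0.1,[0,4.5,0],[0,0,0]]]' 30
python3 - <<'E'
from h import *
for i in range(3): env.grab_frame('wrist')
p,im,st=pose(2); print(p,st['ee_pos'],st['force'],st['gripper_width']); save(im,'w18')
im=env.grab_frame('scene'); save(im,'s18')
cv2.imwrite('pics/s18c.png',cv2.resize(im[110:200,350:470,::-1],None,fx=6,fy=6,interpolation=cv2.INTER_CUBIC))
E
```

```text
time_s: 27.65
ee_pos: [487.4, 317.5, 38.8]
ee_rot: [-90.1, 0.1, -0.7]
force: [0.4, 0.2, -1.3]
gripper_width: 30.8
{'ee_pos': array([488.57, 317.91,  40.58]), 'ee_rot': array([-89.96,  -0.06,  -0.75])} [488.72 317.97  40.81] [-0.05  0.47 -1.2 ] 30.88314015622985
```

View pics/w18.png

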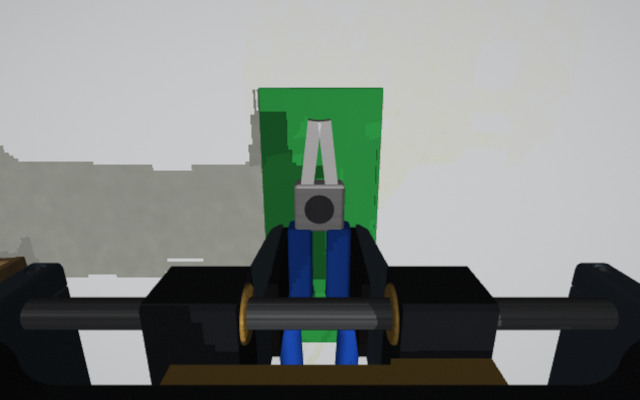

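View pics/s18c.png

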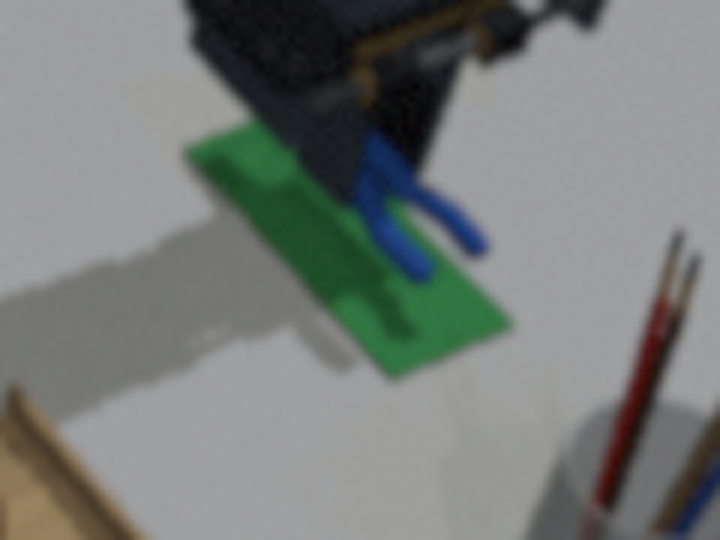

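```bash
python3 - <<'E'
from h import *
K,C=cam('wrist',dict(ee_pos=np.array([487.6,317.7,40.2]),ee_rot=np.array([-90,0,-.76])))
print(toz(K,C,[[259,88],[382,88],[320,342]],4)[:,:2])
im=cv2.imread('pics/w18.png').astype(int); g=(im[...,1]>im[...,2]*1.6)&(im[...,1]>im[...,0]*1.6)&(im[...,1]>40)
for r in (90,92,100,120,150,180,200,220):
    x=np.nonzero(g[r])[0]; print(r,x.min(),x.max(),toz(K,C,[[x.min()-.5,r],[x.max()+.5,r]],4)[:,:2].round(1).tolist())
E
```

```text
[[403.37 285.4 ]
 [404.2  353.57]
 [572.35 317.32]]
90 259 382 [[404.4, 285.1], [405.3, 353.9]]
92 259 382 [[405.5, 285.0], [406.3, 353.9]]
100 259 381 [[409.8, 284.7], [410.6, 353.6]]
120 260 380 [[420.8, 284.6], [421.6, 353.4]]
150 262 379 [[437.9, 284.7], [438.8, 353.5]]
180 263 377 [[456.0, 284.2], [456.8, 353.0]]
200 264 376 [[468.5, 284.1], [469.3, 352.9]]
220 265 375 [[481.5, 284.0], [482.3, 352.7]]
```

```bash
python3 -m handwheel '[[0.1,[0,8,0.6],[0,0,0]],[0.1,[0,10,0],[0,0,0]],[0.1,[0,7,0],[0,0,0]],[0.1,[0,4,0],[0,0,0]],[0.1,[0,2,0],[0,0,0]],[0.1,[0,1.5,0],[0,0,0]],[0.1,[0,0.5,0],[0,0,0]],[0.1,[0,0,0],[0,0,0]],[0.1,[0,0,0],[0,0,0]],[0.1,[0,0,0],[0,0,0]]]' 30
python3 - <<'E'
from h import *
p,im,st=pose(2); print(p,st['ee_pos'],st['force'],st['gripper_width']); save(im,'w19')
E
```

```text
time_s: 28.78
ee_pos: [488.3, 318.3, 7.3]
ee_rot: [-90.0, -0.0, -0.8]
force: [1.4, 0.5, -1.2]
gripper_width: 30.9
{'ee_pos': array([488.3 , 318.25,   7.28]), 'ee_rot': array([-89.98,  -0.03,  -0.75])} [488.28 318.24   7.26] [ 0.05 -0.36 -0.97] 30.783353149154188
```

View pics/w19.png

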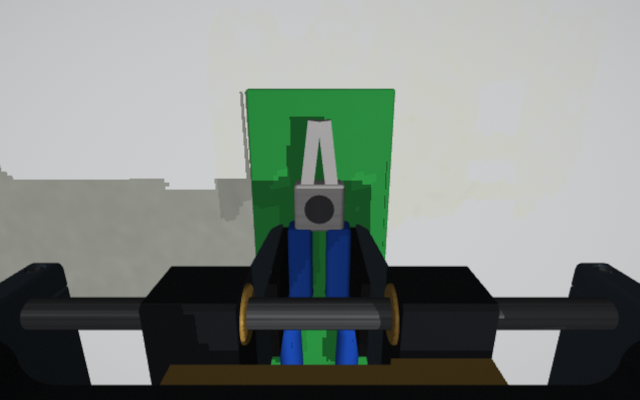

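```bash
python3 -m handwheel '[[0.1,[0,0.5,0],[0,0,0]],[0.1,[0,0.3,0],[0,0,0]],[0.1,[0,0,0],[0,0,0]],[0.1,[0,0,0],[0,0,0]],[0.75,[0,0,0],[0,0,0]],[0.75,[0,0,0],[0,0,0]],[0.75,[0,0,0],[0,0,0]],[0.75,[0,0,0],[0,0,0]],[0.75,[0,0,0],[0,0,0]],[0.75,[0,-3,0],[0,0,0]]]' 30
python3 -m handwheel '[[0.75,[0,-10,0],[0,0,0]],[0.75,[0,-20,0],[0,0,0]],[0.75,[0,-30,0],[0,0,0]],[0.75,[0,-30,0],[0,0,0]],[0.75,[0,-30,0],[0,0,0]],[0.75,[0,-20,0],[0,0,0]],[0.75,[0,0,0],[0,0,0]],[0.75,[0,0,0],[0,0,0]],[0.75,[0,0,0],[0,0,0]],[0.75,[0,0,0],[0,0,0]]]' 30
python3 - <<'E'
from h import *
p,im,st=pose(3); print(p,st['ee_pos'],st['force'],st['gripper_width']); save(im,'w20')
K,C=cam('wrist',p)
for l,z in (('mat',4),('clippers',18)):
  for r in env.masks_of('wrist',l)[:1]:
        m=r['region']; ys,xs=np.nonzero(m); w=toz(K,C,np.c_[xs,ys],z); rect=cv2.minAreaRect(w[:,:2].astype(np.float32))
        print(l,round(r['p'],2),w.mean(0)[:2],rect)
E
```

```text
time_s: 29.72
ee_pos: [487.7, 317.9, 8.7]
ee_rot: [-90.0, 0.1, -0.8]
force: [-0.3, 0.2, -0.1]
gripper_width: 66.8
time_s: 30.55
ee_pos: [487.2, 317.6, 147.9]
ee_rot: [-90.1, 0.1, -0.8]
force: [0.7, -0.4, 0.9]
gripper_width: 68.6
{'ee_pos': array([487.3 , 317.62, 147.81]), 'ee_rot': array([-90.08,   0.14,  -0.76])} [487.4  317.69 147.79] [ 0.26 -0.01 -0.6 ] 68.32807765506128
mat 0.81 [478.51 318.43] ((488.4698486328125, 318.29425048828125), (71.62567901611328, 170.04058837890625), 89.40938568115234)
clippers 0.97 [490.09 317.64] ((487.9204406738281, 317.3536376953125), (43.968536376953125, 139.31968688964844), 89.36600494384766)
```

View pics/w20.png

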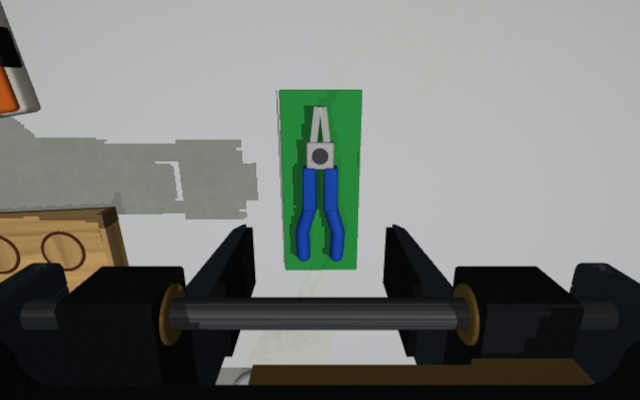

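```bash
python3 -m handwheel '[[0.55,[0,0,0],[0,-0.76,0]],[0.55,[-4.5,0,-40],[0,0,0]],[0.55,[-4.5,0,-40],[0,0,0]],[0.55,[-4.5,0,-40],[0,0,0]],[0.55,[-4.5,0,-40],[0,0,0]],[0.55,[-4.5,0,-40],[0,0,0]],[0.55,[-4.5,0,-40],[0,0,0]],[0.55,[-4.5,0,-40],[0,0,0]],[0.55,[-4.5,0,-40],[0,0,0]],[0.55,[-4.5,0,-40],[0,0,0]]]' 20
python3 -m handwheel '[[0.55,[-5,0,-40],[0,0,0]],[0.55,[-5,0,-40],[0,0,0]],[0.55,[-5,0,-40],[0,0,0]],[0.55,[-5,0,-40],[0,0,0]],[0.55,[-5,0,-40],[0,0,0]],[0.55,[-4,0,-30],[0,0,0]],[0.55,[-2,0,-18],[0,0,0]],[0.55,[-3.5,0,-11.6],[0,0,0]],[0.55,[0,0,0],[0,0,0]],[0.55,[0,0,0],[0,0,0]]]' 20
python3 - <<'E'
from h import *
for i in range(6): env.grab_frame('wrist')
p,im,st=pose(4); print(p,st['ee_pos'],st['force'],st['gripper_width']); save(im,'w21')
K,C=cam('wrist',p)
for l,x in (('red_bottle',413),('black_bottle',478)):
    m=env.masks_of('wrist',l)
    if m: print(l,m[0]['p'],*fitb(K,C,m[0]['region'],x,-301,4))
E
```

```text
time_s: 31.63
ee_pos: [447.1, -43.7, 149.3]
ee_rot: [-90.0, -0.0, 0.1]
force: [0.3, -0.7, -0.3]
gripper_width: 50.2
time_s: 32.47
ee_pos: [412.9, -301.0, 148.9]
ee_rot: [-89.9, 0.0, -0.0]
force: [-1.1, -0.1, -0.3]
gripper_width: 50.2
{'ee_pos': array([ 413.39, -300.76,  149.24]), 'ee_rot': array([-90.  ,  -0.01,   0.08])} [ 413.35 -301.02  149.24] [-0.2  -0.64  0.02] 50.46350161985146
red_bottle 0.82 [ 413.6  -302.03] 0.9366244702960944
black_bottle 0.74 [ 479.45 -301.65] 0.8137263003801384
```

View pics/w21.png

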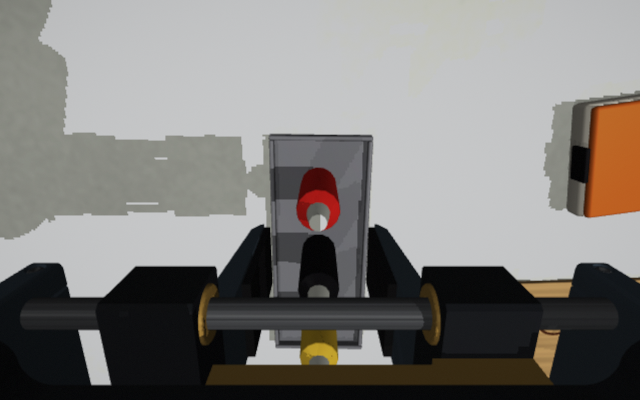

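```bash
python3 -m handwheel '[[0.55,[0,15,0],[0,0,0]],[0.55,[0,30,0],[0,0,0]],[0.55,[0,30,0],[0,0,0]],[0.55,[0,20,0],[0,0,0]],[0.55,[0,10,0],[0,0,0]],[0.55,[0,4,0],[0,0,0]],[0.55,[0,2,0],[0,0,0]],[0.55,[0,0.5,0],[0,0,0]],[0.55,[0,0,0],[0,0,0]],[0.1,[0,0,0],[0,0,0]]]' 20
python3 -m handwheel '[[0.1,[0,0,0],[0,0,0]],[0.1,[0,0,0],[0,0,0]],[0.1,[0,0,0],[0,0,0]],[0.1,[0,0,0],[0,0,0]],[0.1,[0,-5,0],[0,0,0]],[0.1,[0,-15,0],[0,0,0]],[0.1,[0,-20,0],[0,0,0]],[0.1,[0,-20,0],[0,0,0]],[0.1,[0,-10,0],[0,0,0]],[0.1,[3,0,10],[0,0,0]]]' 20
python3 - <<'E'
from h import *
st=env.state();print(st['ee_pos'],st['force'],st['gripper_width'])
E
```

```text
time_s: 33.9
ee_pos: [413.9, -302.0, 38.7]
ee_rot: [-90.1, -0.1, 0.0]
force: [0.5, -0.2, 0.9]
gripper_width: 46.0
time_s: 34.73
ee_pos: [417.5, -293.3, 109.9]
ee_rot: [-90.2, -0.2, -0.1]
force: [0.9, 0.2, -0.5]
gripper_width: 31.4
[ 417.45 -293.35  109.86] [ 0.94  0.21 -0.54] 31.40817387170238
```

```bash
python3 -m handwheel '[[0.1,[10,0,27],[0,0,0]],[0.1,[14,0,38],[0,0,0]],[0.1,[14,0,38],[0,0,0]],[0.1,[14,0,38],[0,0,0]],[0.1,[14,0,38],[0,0,0]],[0.1,[14,0,38],[0,0,0]],[0.1,[14,0,38],[0,0,0]],[0.1,[14,0,38],[0,0,0]],[0.1,[14,0,38],[0,0,0]],[0.1,[8,0,18],[0,0,0]]]' 20
python3 -m handwheel '[[0.1,[3.5,0,9],[0,0,0]],[0.1,[1.2,0,4.2],[0,0,0]],[0.1,[0,0,0],[0,0,0]],[0.1,[0,8,0],[0,0,0]],[0.1,[0,15,0],[0,0,0]],[0.1,[0,17,0],[0,0,0]],[0.1,[0,10,0],[0,0,0]],[0.1,[0,0,0],[0,0,0]],[0.1,[0,0,0],[0,0,0]],[0.1,[0,0,0],[0,0,0]]]' 20
python3 - <<'E'
from h import *
for i in range(6): env.grab_frame('wrist')
p,im,st=pose(4); print(p,st['ee_pos'],st['force'],st['gripper_width']); save(im,'w22')
E
```

```text
time_s: 35.57
ee_pos: [546.1, 62.4, 106.3]
ee_rot: [-89.9, 0.1, 0.2]
force: [-1.3, -0.7, -0.1]
gripper_width: 31.7
time_s: 36.4
ee_pos: [551.3, 70.2, 58.2]
ee_rot: [-90.0, -0.1, -0.0]
force: [0.1, -0.4, -0.9]
gripper_width: 31.5
{'ee_pos': array([550.99,  70.81,  57.98]), 'ee_rot': array([-89.99,  -0.04,   0.01])} [550.89  70.82  57.83] [0.52 0.88 0.4 ] 31.78184711643129
```

View pics/w22.png

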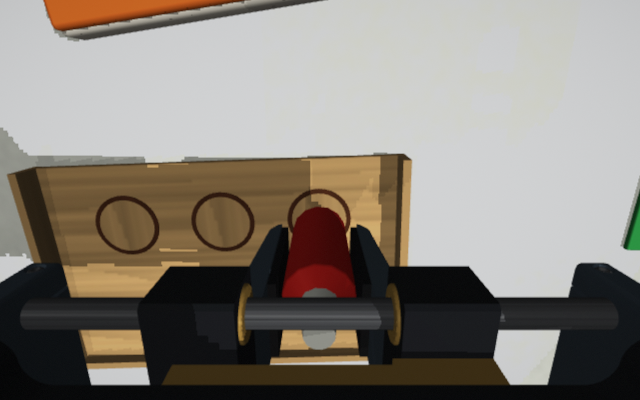

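```bash
python3 -m handwheel '[[0.1,[0,6,0],[0,0,0]],[0.1,[0,6,0],[0,0,0]],[0.1,[0,3.5,0],[0,0,0]],[0.1,[0,1.5,0],[0,0,0]],[0.1,[0,0.7,0],[0,0,0]],[0.1,[0,0.3,0],[0,0,0]],[0.1,[0,0,0],[0,0,0]],[0.1,[0,0,0],[0,0,0]],[0.1,[0,0,0],[0,0,0]],[0.1,[0,0,0],[0,0,0]]]' 20
python3 - <<'E'
from h import *
st=env.state();print(st['ee_pos'],st['force'],st['gripper_width'])
E
python3 -m handwheel '[[0.55,[0,0,0],[0,0,0]],[0.55,[0,0,0],[0,0,0]],[0.55,[0,0,0],[0,0,0]],[0.55,[0,0,0],[0,0,0]],[0.55,[0,-5,0],[0,0,0]],[0.55,[0,-20,0],[0,0,0]],[0.55,[0,-30,0],[0,0,0]],[0.55,[0,-35,0],[0,0,0]],[0.55,[0,-15,0],[0,0,0]],[0.55,[0,-5,0],[0,0,0]]]' 20
python3 - <<'E'
from h import *
for i in range(5): env.grab_frame('wrist')
p,im,st=pose(3); print(p,st['ee_pos'],st['force'],st['gripper_width']); save(im,'w23')
K,C=cam('wrist',p)
m=env.masks_of('wrist','red_bottle'); print(m[0]['p'],*fitb(K,C,m[0]['region'],551,70.5,6))
E
```

```text
time_s: 37.73
ee_pos: [550.2, 70.7, 40.2]
ee_rot: [-90.0, 0.1, 0.0]
force: [-2.4, 0.1, 6.2]
gripper_width: 32.0
[550.2   70.66  40.21] [-2.42  0.08  6.24] 31.95572882647549
time_s: 38.57
ee_pos: [552.8, 70.9, 153.4]
ee_rot: [-90.0, -0.4, 0.0]
force: [0.5, 0.1, 0.3]
gripper_width: 50.2
{'ee_pos': array([549.75,  70.63, 147.94]), 'ee_rot': array([-90.02,   0.19,   0.  ])} [549.88  70.63 148.  ] [-0.53  0.3  -1.1 ] 49.89855933666212
0.95 [549.86  69.98] 0.9434207300508213
```

View pics/w23.png

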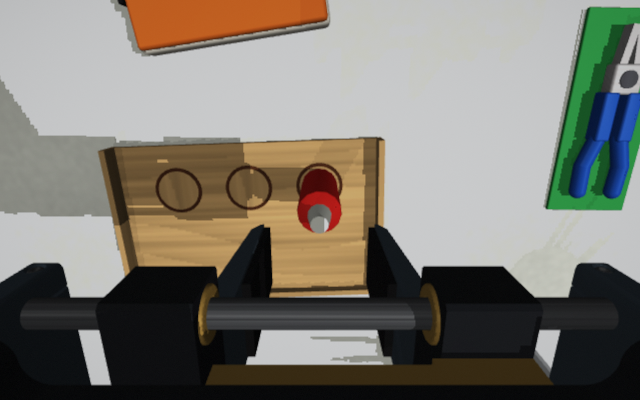

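```bash
python3 -m handwheel '[[0.55,[-7.5,0,-38],[0,0,0]],[0.55,[-7.5,0,-38],[0,0,0]],[0.55,[-7.5,0,-38],[0,0,0]],[0.55,[-7.5,0,-38],[0,0,0]],[0.55,[-7.5,0,-38],[0,0,0]],[0.55,[-7.5,0,-38],[0,0,0]],[0.55,[-7.5,0,-38],[0,0,0]],[0.55,[-7.5,0,-38],[0,0,0]],[0.55,[-6,0,-30],[0,0,0]],[0.55,[-4,0,-20],[0,0,0]]]' 20
python3 -m handwheel '[[0.55,[-2.2,0,-12],[0,0,0]],[0.55,[-0.5,0,-6.2],[0,0,0]],[0.55,[0,0,0],[0,0,0]],[0.55,[0,10,0],[0,0,0]],[0.55,[0,20,0],[0,0,0]],[0.55,[0,20,0],[0,0,0]],[0.55,[0,10,0],[0,0,0]],[0.55,[0,0,0],[0,0,0]],[0.55,[0,0,0],[0,0,0]],[0.55,[0,0,0],[0,0,0]]]' 20
python3 - <<'E'
from h import *
for i in range(2): env.grab_frame('wrist')
p,im,st=pose(4); print(p,st['ee_pos'],st['force'],st['gripper_width']); save(im,'w24')
E
```

```text
time_s: 39.85
ee_pos: [479.8, -286.2, 149.1]
ee_rot: [-90.0, 0.0, -0.1]
force: [0.1, 0.0, -1.4]
gripper_width: 50.1
time_s: 40.68
ee_pos: [479.0, -301.3, 90.4]
ee_rot: [-90.0, -0.1, 0.1]
force: [0.5, 0.2, 0.4]
gripper_width: 50.3
{'ee_pos': array([ 478.76, -301.72,   90.6 ]), 'ee_rot': array([-90.06,  -0.1 ,   0.01])} [ 478.54 -301.71   90.42] [ 0.06  0.67 -0.32] 50.25418599671245
```

View pics/w24.png

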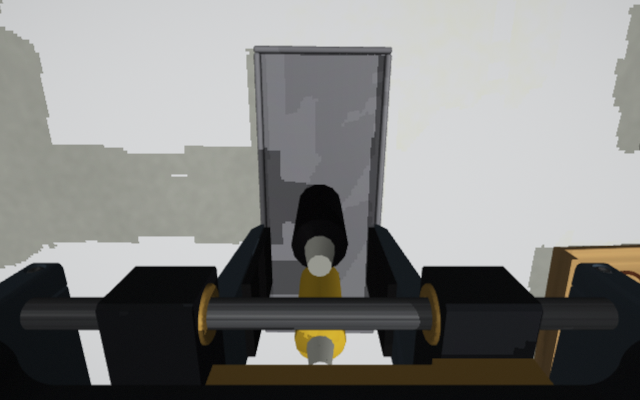

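```bash
python3 -m handwheel '[[0.55,[0,15,0],[0,0,0]],[0.55,[0,18,0],[0,0,0]],[0.55,[0,12,0],[0,0,0]],[0.55,[0,5,0],[0,0,0]],[0.55,[0,2,0],[0,0,0]],[0.55,[0,0,0],[0,0,0]],[0.55,[0,0,0],[0,0,0]],[0.1,[0,0,0],[0,0,0]],[0.1,[0,0,0],[0,0,0]],[0.1,[0,0,0],[0,0,0]]]' 20
python3 -m handwheel '[[0.1,[0,0,0],[0,0,0]],[0.1,[0,0,0],[0,0,0]],[0.1,[0,-5,0],[0,0,0]],[0.1,[0,-15,0],[0,0,0]],[0.1,[0,-20,0],[0,0,0]],[0.1,[0,-20,0],[0,0,0]],[0.1,[0,-10,0],[0,0,0]],[0.1,[2,0,10],[0,0,0]],[0.1,[6,0,25],[0,0,0]],[0.1,[9,0,36],[0,0,0]]]' 20
python3 - <<'E'
from h import *
st=env.state();print(st['ee_pos'],st['force'],st['gripper_width'])
E
```

```text
time_s: 41.82
ee_pos: [478.4, -301.7, 38.2]
ee_rot: [-90.0, -0.1, 0.0]
force: [0.1, -0.3, 0.8]
gripper_width: 32.7
time_s: 42.65
ee_pos: [494.5, -230.7, 106.8]
ee_rot: [-90.0, 0.0, -0.2]
force: [0.1, 1.0, -1.3]
gripper_width: 31.2
[ 494.5  -230.72  106.75] [ 0.14  0.95 -1.29] 31.179626223004643
```

```bash
python3 -m handwheel '[[0.1,[9,0,37],[0,0,0]],[0.1,[9,0,37],[0,0,0]],[0.1,[9,0,37],[0,0,0]],[0.1,[9,0,37],[0,0,0]],[0.1,[9,0,37],[0,0,0]],[0.1,[7,0,26],[0,0,0]],[0.1,[4,0,15],[0,0,0]],[0.1,[2,0,8],[0,0,0]],[0.1,[0.4,0,3],[0,0,0]],[0.1,[0,0,0],[0,0,0]]]' 20
python3 -m handwheel '[[0.1,[0,5,0],[0,0,0]],[0.1,[0,13,0],[0,0,0]],[0.1,[0,15,0],[0,0,0]],[0.1,[0,11,0],[0,0,0]],[0.1,[0,6,0],[0,0,0]],[0.1,[0,0,0],[0,0,0]],[0.1,[0,0,0],[0,0,0]],[0.1,[0,0,0],[0,0,0]],[0.1,[0,0,0],[0,0,0]],[0.1,[0,0,0],[0,0,0]]]' 20
python3 - <<'E'
from h import *
for i in range(2): env.grab_frame('wrist')
p,im,st=pose(4); print(p,st['ee_pos'],st['force'],st['gripper_width']); save(im,'w25')
E
```

```text
time_s: 43.48
ee_pos: [552.8, 6.9, 106.9]
ee_rot: [-90.0, 0.1, 0.1]
force: [-0.4, -0.3, -1.1]
gripper_width: 31.6
time_s: 44.32
ee_pos: [554.0, 6.4, 58.3]
ee_rot: [-90.0, -0.1, -0.0]
force: [-1.0, 0.4, -1.4]
gripper_width: 31.5
{'ee_pos': array([553.71,   6.58,  57.98]), 'ee_rot': array([-90.  ,  -0.04,   0.01])} [553.63   6.6   57.85] [ 0.12 -0.18 -1.03] 31.414619077944337
```

View pics/w25.png

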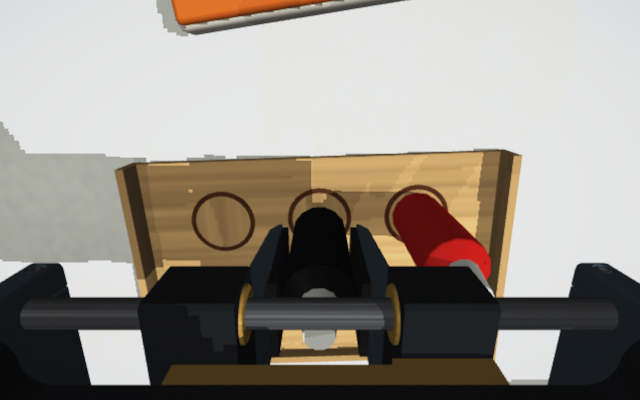

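```bash
python3 -m handwheel '[[0.1,[0,6,0],[0,0,0]],[0.1,[0,6,0],[0,0,0]],[0.1,[0,3.5,0],[0,0,0]],[0.1,[0,1.5,0],[0,0,0]],[0.1,[0,0.7,0],[0,0,0]],[0.1,[0,0.3,0],[0,0,0]],[0.1,[0,0,0],[0,0,0]],[0.1,[0,0,0],[0,0,0]],[0.1,[0,0,0],[0,0,0]],[0.1,[0,0,0],[0,0,0]]]' 20
python3 -m handwheel '[[0.55,[0,0,0],[0,0,0]],[0.55,[0,0,0],[0,0,0]],[0.55,[0,0,0],[0,0,0]],[0.55,[0,0,0],[0,0,0]],[0.55,[0,-5,0],[0,0,0]],[0.55,[0,-20,0],[0,0,0]],[0.55,[0,-30,0],[0,0,0]],[0.55,[0,-35,0],[0,0,0]],[0.55,[0,-15,0],[0,0,0]],[0.55,[0,-5,0],[0,0,0]]]' 20
python3 - <<'E'
from h import *
for i in range(5): env.grab_frame('wrist')
p,im,st=pose(3); print(p,st['ee_pos'],st['force'],st['gripper_width']); save(im,'w26')
K,C=cam('wrist',p)
for l,x,y in (('red_bottle',551,70.5),('black_bottle',553.5,6.5)):
    m=env.masks_of('wrist',l); print(l,m[0]['p'],*fitb(K,C,m[0]['region'],x,y,6))
E
```

```text
time_s: 45.45
ee_pos: [552.9, 6.6, 40.1]
ee_rot: [-90.0, 0.1, 0.0]
force: [-3.0, 0.5, 6.7]
gripper_width: 31.3
time_s: 46.28
ee_pos: [555.6, 6.5, 153.4]
ee_rot: [-90.0, -0.4, 0.0]
force: [-0.2, -0.4, 0.0]
gripper_width: 50.2
{'ee_pos': array([552.45,   6.53, 147.94]), 'ee_rot': array([-89.99,   0.2 ,   0.  ])} [552.57   6.52 148.01] [-0.12  0.75 -0.58] 50.20666407951224
red_bottle 0.87 [549.68  70.06] 0.9411641893185021
black_bottle 0.72 [551.87   5.89] 0.8995438943587633
```

View pics/w26.png

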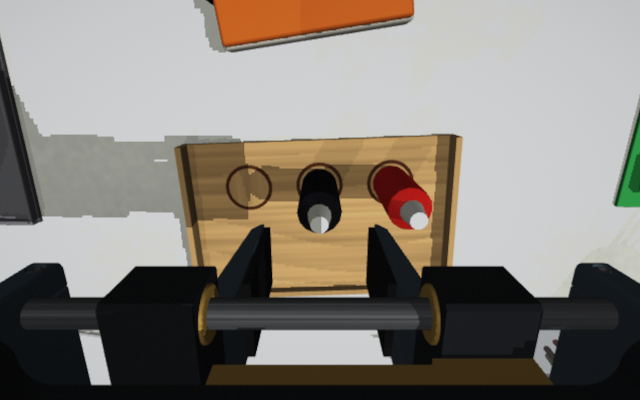

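```bash
python3 -m handwheel '[[0.55,[-1.5,0,-38],[0,0,0]],[0.55,[-1.5,0,-38],[0,0,0]],[0.55,[-1.5,0,-38],[0,0,0]],[0.55,[-1.5,0,-38],[0,0,0]],[0.55,[-1.5,0,-38],[0,0,0]],[0.55,[-1.5,0,-38],[0,0,0]],[0.55,[-1.5,0,-32],[0,0,0]],[0.55,[0,0,-24],[0,0,0]],[0.55,[0,0,-14],[0,0,0]],[0.55,[0,0,-8],[0,0,0]]]' 20
python3 -m handwheel '[[0.55,[0,0,-2],[0,0,0]],[0.55,[0,0,0],[0,0,0]],[0.55,[0,0,0],[0,0,0]],[0.55,[0,10,0],[0,0,0]],[0.55,[0,20,0],[0,0,0]],[0.55,[0,20,0],[0,0,0]],[0.55,[0,10,0],[0,0,0]],[0.55,[0,0,0],[0,0,0]],[0.55,[0,0,0],[0,0,0]],[0.55,[0,0,0],[0,0,0]]]' 20
python3 - <<'E'
from h import *
for i in range(2): env.grab_frame('wrist')
p,im,st=pose(4); print(p,st['ee_pos'],st['force'],st['gripper_width']); save(im,'w27')
E
```

```text
time_s: 47.62
ee_pos: [542.8, -301.1, 149.1]
ee_rot: [-90.0, 0.0, -0.1]
force: [-0.3, 0.6, -0.7]
gripper_width: 50.2
time_s: 48.45
ee_pos: [543.8, -301.5, 90.5]
ee_rot: [-90.0, -0.1, 0.0]
force: [0.2, 0.5, 1.0]
gripper_width: 49.9
{'ee_pos': array([ 543.67, -301.76,   90.72]), 'ee_rot': array([-90.06,  -0.11,   0.01])} [ 543.46 -301.73   90.49] [ 0.21 -0.75  0.2 ] 49.90746155450204
```

View pics/w27.png

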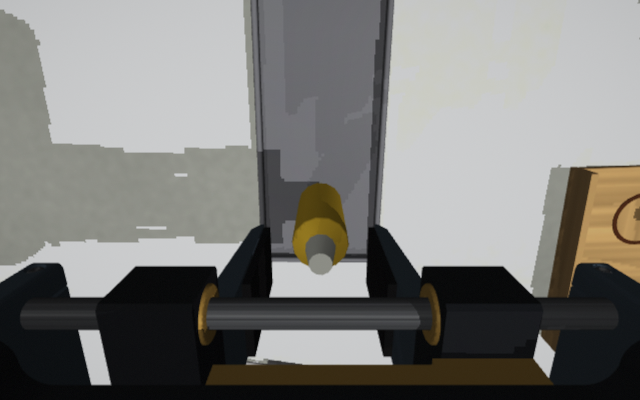

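```bash
python3 -m handwheel '[[0.55,[0,15,0],[0,0,0]],[0.55,[0,18,0],[0,0,0]],[0.55,[0,12,0],[0,0,0]],[0.55,[0,5,0],[0,0,0]],[0.55,[0,2,0],[0,0,0]],[0.55,[0,0,0],[0,0,0]],[0.55,[0,0,0],[0,0,0]],[0.1,[0,0,0],[0,0,0]],[0.1,[0,0,0],[0,0,0]],[0.1,[0,0,0],[0,0,0]]]' 20
python3 -m handwheel '[[0.1,[0,0,0],[0,0,0]],[0.1,[0,0,0],[0,0,0]],[0.1,[0,-5,0],[0,0,0]],[0.1,[0,-15,0],[0,0,0]],[0.1,[0,-20,0],[0,0,0]],[0.1,[0,-20,0],[0,0,0]],[0.1,[0,-10,0],[0,0,0]],[0.1,[0,0,10],[0,0,0]],[0.1,[1,0,25],[0,0,0]],[0.1,[2,0,36],[0,0,0]]]' 20
python3 -m handwheel '[[0.1,[2,0,37],[0,0,0]],[0.1,[2,0,37],[0,0,0]],[0.1,[2,0,37],[0,0,0]],[0.1,[2,0,30],[0,0,0]],[0.1,[1.4,0,18],[0,0,0]],[0.1,[0.6,0,10],[0,0,0]],[0.1,[0,0,5],[0,0,0]],[0.1,[0,0,0],[0,0,0]],[0.1,[0,5,0],[0,0,0]],[0.1,[0,13,0],[0,0,0]]]' 20
python3 -m handwheel '[[0.1,[0,15,0],[0,0,0]],[0.1,[0,11,0],[0,0,0]],[0.1,[0,6,0],[0,0,0]],[0.1,[0,0,0],[0,0,0]],[0.1,[0,0,0],[0,0,0]],[0.1,[0,0,0],[0,0,0]],[0.1,[0,0,0],[0,0,0]],[0.1,[0,0,0],[0,0,0]],[0.1,[0,0,0],[0,0,0]],[0.1,[0,0,0],[0,0,0]]]' 20
python3 - <<'E'
from h import *
for i in range(2): env.grab_frame('wrist')
p,im,st=pose(4); print(p,st['ee_pos'],st['force'],st['gripper_width']); save(im,'w28')
E
```

```text
time_s: 49.58
ee_pos: [543.4, -301.7, 38.3]
ee_rot: [-90.0, -0.1, 0.0]
force: [0.8, -0.3, -0.3]
gripper_width: 32.9
time_s: 50.42
ee_pos: [545.3, -230.9, 106.6]
ee_rot: [-90.0, 0.0, -0.2]
force: [0.9, 0.4, -0.3]
gripper_width: 31.2
time_s: 51.25
ee_pos: [557.3, -57.8, 90.6]
ee_rot: [-90.0, -0.2, -0.1]
force: [-0.2, 0.1, -1.1]
gripper_width: 31.4
time_s: 52.08
ee_pos: [556.2, -56.5, 58.0]
ee_rot: [-90.0, -0.0, 0.0]
force: [-0.3, 0.6, -0.6]
gripper_width: 31.3
{'ee_pos': array([556.07, -56.41,  57.74]), 'ee_rot': array([-90.  ,  -0.01,   0.01])} [556.06 -56.43  57.68] [ 0.07 -0.03 -1.02] 31.283256696914147
```

View pics/w28.png

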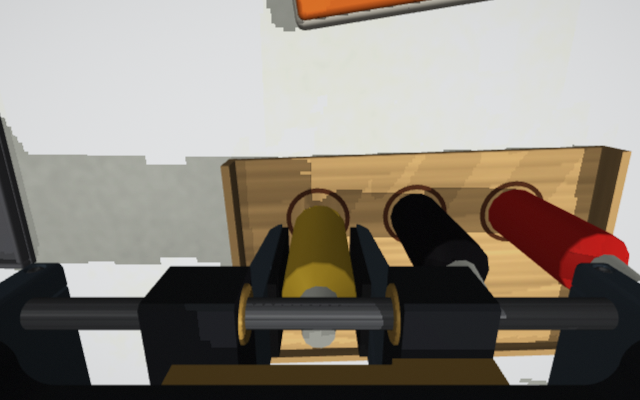

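Settled at (556.1, -56.4), which matches the pick pose. The yellow bottle hangs upright over its ring near (318, 212). I'll lower it and release.

```bash
python3 -m handwheel '[[0.1,[0,6,0],[0,0,0]],[0.1,[0,6,0],[0,0,0]],[0.1,[0,3.5,0],[0,0,0]],[0.1,[0,1.5,0],[0,0,0]],[0.1,[0,0.7,0],[0,0,0]],[0.1,[0,0.3,0],[0,0,0]],[0.1,[0,0,0],[0,0,0]],[0.1,[0,0,0],[0,0,0]],[0.1,[0,0,0],[0,0,0]],[0.1,[0,0,0],[0,0,0]]]' 20
python3 -m handwheel '[[0.55,[0,0,0],[0,0,0]],[0.55,[0,0,0],[0,0,0]],[0.55,[0,0,0],[0,0,0]],[0.55,[0,0,0],[0,0,0]],[0.55,[0,-5,0],[0,0,0]],[0.55,[0,-20,0],[0,0,0]],[0.55,[0,-30,0],[0,0,0]],[0.55,[0,-35,0],[0,0,0]],[0.55,[0,-25,0],[0,0,0]],[0.55,[0,-25,0],[0,0,0]]]' 20
python3 -m handwheel '[[0.55,[-8,-12,14],[0,0,0]],[0.55,[-10,-12,20],[0,0,0]],[0.55,[-10,-8,20],[0,0,0]],[0.55,[-6,0,10],[0,0,0]],[0.55,[-4,0,0],[0,0,0]],[0.55,[0,0,0],[0,0,0]],[0.55,[0,0,0],[0,0,0]],[0.55,[0,0,0],[0,0,0]],[0.55,[0,0,0],[0,0,0]],[0.55,[0,0,0],[0,0,0]]]' 20
python3 - <<'E'
from h import *
for i in range(5): env.grab_frame('wrist')
p,im,st=pose(4); print(p,st['ee_pos'],st['force'],st['gripper_width']); save(im,'w29')
K,C=cam('wrist',p)
for l,x,y in (('red_bottle',551,70.5),('black_bottle',553.5,6.5),('yellow_bottle',556,-56.5)):
    m=env.masks_of('wrist',l); print(l,m[0]['p'],*fitb(K,C,m[0]['region'],x,y,6))
im=env.grab_frame('scene'); save(im,'s29')
E
```

```text
time_s: 53.22
ee_pos: [555.4, -56.4, 40.1]
ee_rot: [-90.0, 0.1, 0.0]
force: [-2.1, 1.0, 6.3]
gripper_width: 31.5
time_s: 54.05
ee_pos: [556.2, -56.5, 181.8]
ee_rot: [-90.0, -0.1, 0.0]
force: [-0.1, -0.3, -0.6]
gripper_width: 50.1
time_s: 54.88
ee_pos: [518.3, 6.9, 211.2]
ee_rot: [-90.0, 0.0, -0.0]
force: [-0.9, -0.0, 0.2]
gripper_width: 50.4
{'ee_pos': array([518.08,   7.42, 211.6 ]), 'ee_rot': array([-90.,  -0.,  -0.])} [518.05   7.5  211.65] [ 0.44 -0.3  -1.06] 50.22660903148619
red_bottle 0.77 [549.62  69.56] 0.8753111317018223
black_bottle 0.85 [553.11   5.98] 0.9520020957241406
yellow_bottle 0.56 [553.31 -56.48] 0.811390499202106
```

View pics/w29.png

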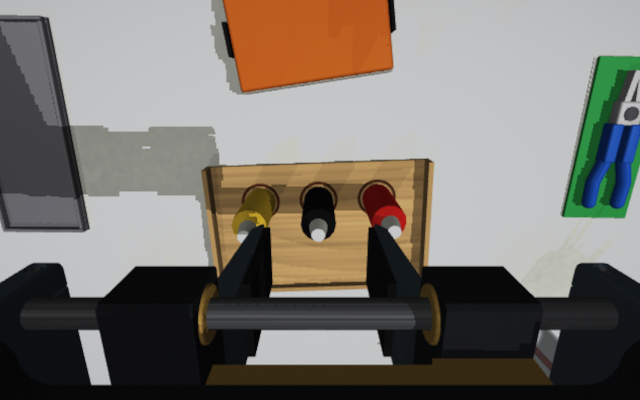

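View pics/s29.png

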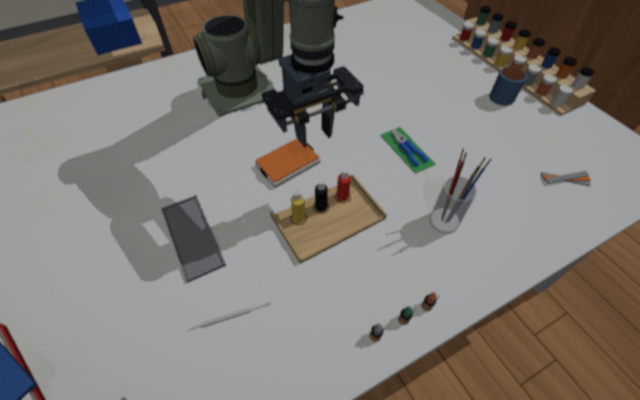

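```bash
python3 - <<'E'
from h import *
a=cv2.imread('pics/scene0.png').astype(np.float32); b=cv2.imread('pics/s29.png').astype(np.float32)
K,C=cam('scene')
for n,(x,y) in dict(red=(550.7,70.6),black=(553.4,6.5),yellow=(556,-56.5)).items():
    h=hull(K,C,x,y); x0,y0=np.floor(h.min(0)).astype(int)-2; x1,y1=np.ceil(h.max(0)).astype(int)+2
    s=8; T=cv2.resize(a[y0:y1,x0:x1],None,fx=s,fy=s,interpolation=cv2.INTER_CUBIC)
    S=cv2.resize(b[y0-4:y1+4,x0-4:x1+4],None,fx=s,fy=s,interpolation=cv2.INTER_CUBIC)
    r=cv2.matchTemplate(S,T,cv2.TM_CCOEFF_NORMED); _,v,_,l=cv2.minMaxLoc(r)
    du,dv=l[0]/s-4,l[1]/s-4
    c=proj(K,C,[[x,y,50]]); w=toz(K,C,c+[du,dv],50)-toz(K,C,c,50); print(n,round(v,3),du,dv,'mm',w[0,:2])
d=np.abs(a-b).max(2)
for nm,(u,v,ww,hh) in dict(palette=(255,138,66,50),brush=(428,150,64,85),probe=(186,300,88,32)).items(): print(nm,(d[v:v+hh,u:u+ww]>40).sum())
E
```

```text
red 0.998 -0.375 -0.125 mm [-0.78 -0.6 ]
black 0.994 -0.25 -0.25 mm [-0.95 -0.16]
yellow 0.993 -0.25 -0.5 mm [-1.57  0.14]
palette 64
brush 0
probe 0
```

```bash
python3 -m handwheel '[[1,[-10,-8,10],[0,0,0]],[1,[-10,-8,20],[0,0,0]],[1,[-10,-8,30],[0,0,0]],[1,[-10,-8,35],[0,0,0]],[1,[-10,-8,35],[0,0,0]],[1,[-10,-8,35],[0,0,0]],[1,[-10,-8,35],[0,0,0]],[1,[-10,-8,30],[0,0,0]],[1,[-5,-4,20],[0,0,0]],[1,[-5,-2,10],[0,0,0]]]' 20
python3 - <<'E'
from h import *
im=env.grab_frame('top'); save(im,'t30')
a=cv2.imread('pics/top0.png').astype(np.float32); b=im[:,:,::-1].astype(np.float32)
K,C=cam('top')
for n,(x,y) in dict(red=(550.7,70.6),black=(553.4,6.5),yellow=(556,-56.5)).items():
    h=hull(K,C,x,y); x0,y0=np.floor(h.min(0)).astype(int)-2; x1,y1=np.ceil(h.max(0)).astype(int)+2
    s=8; T=cv2.resize(a[y0:y1,x0:x1],None,fx=s,fy=s,interpolation=cv2.INTER_CUBIC)
    S=cv2.resize(b[y0-4:y1+4,x0-4:x1+4],None,fx=s,fy=s,interpolation=cv2.INTER_CUBIC)
    r=cv2.matchTemplate(S,T,cv2.TM_CCOEFF_NORMED); _,v,_,l=cv2.minMaxLoc(r)
    du,dv=l[0]/s-4,l[1]/s-4
    c=proj(K,C,[[x,y,50]]); w=toz(K,C,c+[du,dv],50)-toz(K,C,c,50); print(n,round(v,3),du,dv,'mm',w[0,:2])
E
```

```text
time_s: 56.37
ee_pos: [426.8, 270.3, 282.9]
ee_rot: [-89.9, -0.1, 0.2]
force: [-0.2, 0.0, 0.3]
gripper_width: 91.4
red 0.979 0.125 0.375 mm [-0.94 -0.35]
black 0.812 0.0 0.25 mm [-0.63 -0.02]
yellow 0.761 -0.125 0.625 mm [-1.59  0.28]
```

View pics/t30.png

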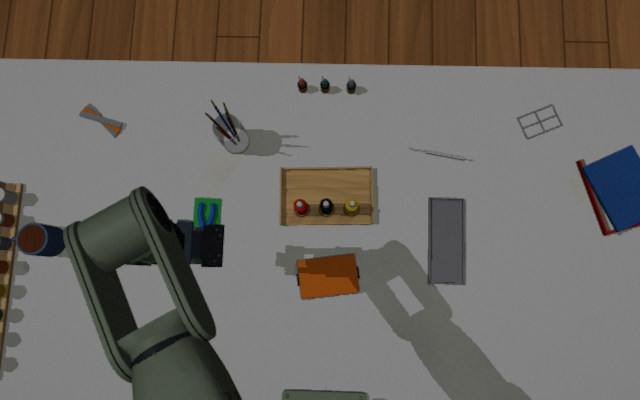

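```bash
python3 - <<'E'
from h import *
a=cv2.imread('pics/top0.png'); b=cv2.imread('pics/t30.png')
for n,(u,v,w,h) in dict(palette=(294,252,68,50),probe=(405,143,72,22),brush=(205,98,50,60)).items():
    T=cv2.resize(a[v:v+h,u:u+w],None,fx=8,fy=8,interpolation=cv2.INTER_CUBIC); S=cv2.resize(b[v-3:v+h+3,u-3:u+w+3],None,fx=8,fy=8,interpolation=cv2.INTER_CUBIC)
    _,m,_,l=cv2.minMaxLoc(cv2.matchTemplate(S,T,cv2.TM_CCOEFF_NORMED)); print(n,m,l[0]/8-3,l[1]/8-3)
st=env.state(); print(st['time_s'],st['force'],env.job_done())
E
```

```text
palette 0.8972747325897217 -0.125 -0.125
probe 0.9927117228507996 0.0 0.0
brush 0.9990179538726807 0.0 0.0
the job is handed in; nothing more can be done
56.4167 [-0.95  0.8   0.99] None
```

I finished the job and handed it in at 56.4 s of the 147 s allowed. I moved yellow, black and red upright into the tray, laid the clippers on the mat, then put red, black and yellow back in the stand.

**Last checks:**
- **Clippers:** just after release, the wrist camera put them about 1 mm from the mat's centre. They were aligned with its length to within about 0.1°.
- **Bottles:** all three stand upright on their rings. Comparing pictures from before and after in the top and scene cameras, red and black are within about 1 mm of where they started. Yellow is about 1.6 mm off, toward the robot; I left it rather than risk another grasp.
- **Palette, brush stand and probe:** no movement beyond about 0.1 px in the top camera. A few pixels over the palette differed in the scene camera and its top match was weaker (0.90); I put both down to the gripper and changing shadows.
- **Forces:** the wrist-force readings after moves stayed under 7 N, the highest being when setting bottles down. The robot was clear of everything at hand-in.

**Disagreement:** one late wrist-camera estimate put yellow 2.7 mm from its starting position. A finger was partly hiding the bottle in that view, so I relied on the two fixed cameras, which agree on about 1.6 mm.

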